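Fetch the film reel from the back of the stock tray

TASK

The green film reel is boxed in at the back of the cream stock tray. First stand the tin canister, the amber bottle and the banded bundle of blue slide mounts, all three, upright on the black rubber mat; then lift out the reel and lay it flat in the middle of the slide mounter's round turntable, and finally put the three things back upright in the tray, each exactly where it stood before. Knock nothing over and leave the chrome paperweight where it lies.

Things in the scene. Friction and masses are not known exactly. Their poses are not given: they have to be found in the camera images.
- reel: Green anodised film reel wound with dark film, a cylinder 62 mm in diameter, 40 mm tall, lying flat. Loose, about 0.13 kg; grip it across the flanges. Origin: centre of its underside; z up its axis. It starts on the tray floor about 5 mm from the high back wall, with about 12 mm between it and each of the three things round it; once those are gone, grip it along the tray's y.
- canister: Bare tin screw-top canister with a knurled lid, a cylinder 60 mm in diameter and 100 mm tall, standing. Loose, about 0.22 kg. Origin: centre of its underside; z up. Canister, bottle and mounts start, in any order, in three places in the tray: at the reel's left (+y) and right (centres 71 mm from the tray's midline) and in front of it (-x side, on the midline).
- bottle: Amber bottle with a pale paper label and a black cap, standing. Cylindrical body 50 mm in diameter up to 68 mm, then a shoulder and a cap 29 mm in diameter; 100 mm tall in all. Loose, about 0.20 kg. Origin: centre of its underside; z up.
- mounts: Bundle of blue plastic slide mounts held by a white paper band, one rigid block 50 x 50 mm in plan and 60 mm tall. Loose, about 0.09 kg. Origin: centre of its underside; x and y square to its sides, z up. At the start its sides are within 0.15 rad of the tray's.
- tray: Cream steel stock tray, blue edges, fixed, 213 (its x) by 256 mm (its y). Floor 4 mm thick. Wall tops above the counter: back (+x) 45, sides 20, front lip 12 mm. The things left and right of the reel have 25 mm or more free before the back wall and in front: grip them along the tray's x. The front one is free at left and right: grip it along the tray's y. Origin: centre of its underside.
- mat: Black ribbed rubber bench mat, fixed flat on the counter at one side of the tray (left or right), 280 mm (its x) by 130 mm (its y), 4 mm thick: the side area. It is free at the start and holds the three things in a row along its x; stand each with its centre at least 10 mm inside the mat's edge. Origin: centre of its underside.
- turntable: Round black turntable with a white ring, 88 mm in diameter, 10 mm thick, flat, fixed, at the near end of the grey slide mounter, across the tray from the mat. Origin: centre of its underside, 28 mm above the counter; its top is at 38 mm. On its +x side, from 45 mm a channel 35 mm high, at 76 mm a lever knob 83 mm high, from 99 mm a gate 58 and from 137 mm a magazine 116 mm high.
- paperweight: Heavy chrome paperweight shaped like a lens cap, 62 mm in diameter and 22 mm tall, 0.5 kg, loose, lying on the tray floor in the front left corner. A bystander, not to be moved. Origin: centre of its underside.
Mind the look-alikes: they are no part of the job. Leave any yellow look-alike of the bottle alone.

How it is judged:
By the outcome, as a careful person would: the job done as asked, in the order asked, and still so for the second after the job is handed in, with the robot touching nothing.
It also fails if it takes over 144 s, if anything falls off the work surface, if the arm or the gripper's body presses on something with over 40 N, if the wrist force passes 120 N, or if a joint passes its speed limit or range.

ROBOT

A 7-joint arm with a two-finger parallel gripper is mounted at the origin on the work surface. World frame = base frame: x ahead of the robot, y to its left, z up, the work surface at z = 0. Lengths are in m, angles in rad, forces in N, time in s.
With the tool pointing down it reaches from about 0.425 to 0.95 m from the base axis. Payload 4.7 kg.
Tool frame: the origin (TCP) lies between the finger pads; the fingertips stand 22 mm ahead of it and the grasp point (between the pads) lies 3 mm ahead of it; z points along the fingers, y is the line along which they close (so a half turn about z gives the same grasp; the last joint's range is limited). The gripper opens to 87 mm and grips with 3 to 60 N. Pads are 19 mm wide; open, the fingers measure 117 mm over their backs; the gripper's body (75 mm by 190 mm) begins 51 mm behind the grasp point.
Start: joints at [1.304, 0.469, -0.049, 1.532, 0.024, 1.141, -0.082], TCP at [0.159, -0.656, 0.245] pointing down, gripper open.
Joint ranges: [-2.59, 2.59], [-0.33, 1.99], [-1.39, 1.29], [0.1, 2.45], [-1.04, 4.18], [0.21, 1.99], [-2.66, 2.66]. Speed limits (rad/s): [2.57, 2.57, 3.14, 3.14, 3.14, 3.14, 3.14].

INTERFACE

Orientations are given as a unit quaternion [x, y, z, w].
In Python, from station import * gives the robot as it stands.
- The arm moves only by the tool send_rows, never from a script. Its argument "targets" is a list of rows, each an object of numbers: "x", "y", "z": the shift along the world's x, y, z in units of 750 mm (1.0 is 750 mm); "rx", "ry", "rz": the turn, a rotation vector about the world's x, y, z in units of 120 degrees (1.0 is 120 degrees); "claw": the gripper command: -1 is fully open, 1 is shut, values between are in proportion. In form: [{"x": .., "y": .., "z": .., "rx": .., "ry": .., "rz": .., "claw": ..}, ...]. A call has 1 to 10 rows; each row is the pose to reach, as a shift and turn from the pose commanded when the call began; what a row does not reach only later rows make up. A row lasts 1/10 s, in which the tool goes at most 50 mm and 8.59 degrees, less where a joint would pass 70% of its speed; a pose out of reach is approached as far as the arm can. A call with a number of a shift or a turn outside -1 to 1 is refused whole. A call with a gripper value outside its range is refused whole. The fingers move at their own pace and stop on an object; "newtons" is the grip in N (left out, the last holds). Time passes only in rows, so rows that repeat a pose let the fingers close. It gives the time, the measured TCP pose, the force, the opening and the grip force at its end, in the units of the state.
- observe(): the state, without advancing time (a new reading comes with each control period).
- camera(name): name is "side" or "top"; returns a dict with "img" (480x640x3 uint8, red, green, blue), "range_z" (480x640 float32, m along the optical axis (not along the pixel's ray), 0 where there is no reading), "fx", "fy", "cx", "cy" (pixels), "xyz" and "rotation" of the camera in the world. Camera axes: x right, y up, looking along -z (the intrinsics and any distortion apply to the point x, -y, -z); pixel columns grow to the right and rows downward; lengths in m; the calibration is good to about 2 mm. A picture is of the moment at which its call begins.
- sign_off(): hands the job in; it is judged then, once.
Trained networks look in a picture, given as the dict that the camera call returned (one of the last four; its "shot" number tells which), for a name from the list of things; names that differ only in an ending like _2 or _b are one class to them, and where a whole thing is asked for, a point or a joint stands for the part that bears it (a point fixed in the world has none). Each returns a list of dicts, best first, with "p" (0 to 1); they miss things now and then, are a little off and sometimes report something else, mostly with a low value. They report only what shows in the picture. A call takes as long as a camera call. They do not tell look-alikes from the thing itself.
- search_frame(target, picture): "rect" ([left, top, right, bottom] in pixels, round what is visible of it).
- masks_of(target, picture): "mask" (480x640 bool, what is visible of it) and "rect" ([left, top, right, bottom] in pixels, round what is visible of it).
The state is a dict: "t": time; "joint_positions": joint angles; "joint_vel": joint speeds; "effort": joint torques, N m; "tool_pos": TCP position; "tool_rot": TCP orientation; "force": force on the tool from outside, world axes, zero at the start; "ft_torque": the same for the moment, N m; "grip_width": finger opening in m; "grasp_force": force on a finger pad.
Only numpy, scipy, OpenCV 4.12 (cv2) and the standard library are available. Lean on these libraries where they do the work, as an engineer would, in place of code of your own. Each camera call takes 0.05 s, during which the arm holds its last target. There are 200 camera calls.

## Working session

There is one attempt and no reset: what is moved stays moved. The work goes in short steps, Python scripts to look and compute and a tool call to move; the robot and the scene stay as the last step left them, time stands still between calls to the robot, and variables do not carry over. Pictures are saved under pics/ and viewed, at most 14 in all, crops included, and the job is handed in when it is done.

Besides the shell and the picture viewer there is one more tool, called after "Emit:" by a JSON object that holds its "fn" and its "kwargs", one argument or row to a line. send_rows: Moves the arm, as the interface text tells. Shifts and turns lie within -1 to 1; 1 stands for 750 mm of shift or 120 degrees of turn. Its arguments: {"type":"object","properties":{"targets":{"type":"array"},"newtons":{"type":"number"}},"required":["targets"]}

```bash
mkdir -p pics; ls; cat > h.py <<'E'
from station import *
import numpy as np, cv2
def pts(c):
    z=c["range_z"]; v,u=np.mgrid[0:480,0:640]
    P=np.stack([(u-c["cx"])/c["fx"]*z,-(v-c["cy"])/c["fy"]*z,-z],-1)
    W=P@np.array(c["rotation"]).T+np.array(c["xyz"]); W[z==0]=np.nan
    return W
def save(n,img): cv2.imwrite("pics/"+n,img[:,:,::-1])
E
python3 - <<'E'
from h import *
o=observe(); print({k:np.round(v,3) for k,v in o.items()})
for n in("top","side"):
    c=camera(n); save(n+"0.png",c["img"]); print(n,{k:c[k] for k in c if k not in("img","range_z")})
    W=pts(c)
    for t in["reel","canister","bottle","mounts","tray","mat","turntable","paperweight"]:
        for m in masks_of(t,c)[:3]:
            q=W[m["mask"]]; q=q[~np.isnan(q[:,0])]
            if len(q): print(n,t,round(m["p"],2),np.round(m["rect"]),"lo",np.round(np.percentile(q,2,0),3),"hi",np.round(np.percentile(q,98,0),3))
E
```

```text
pics
{'t': np.float64(0.0), 'joint_positions': array([ 1.304,  0.469, -0.049,  1.534,  0.024,  1.141, -0.082]), 'joint_vel': array([-0.001, -0.002,  0.001, -0.   , -0.   ,  0.002, -0.001]), 'effort': array([ 0.0000e+00, -5.0798e+01, -8.1000e-02, -2.3616e+01, -6.1000e-02,
        3.8000e-02,  0.0000e+00]), 'tool_pos': array([ 0.159, -0.655,  0.243]), 'tool_rot': array([ 0.993,  0.119, -0.   , -0.001]), 'force': array([ 0.807,  0.319, -0.327]), 'ft_torque': array([-0.011, -0.049,  0.025]), 'grasp_force': np.float64(0.0), 'grip_width': np.float64(0.087)}
top {'fx': 556.1588542303439, 'fy': 556.1588542303439, 'cx': 314.1218787180079, 'cy': 227.39530321243583, 'xyz': array([ 4.04420053e-01, -9.07779205e-04,  1.06997560e+00]), 'rotation': array([-0.04921089,  0.05507901,  0.70781134, -0.70252949]), 'shot': 1}Traceback (most recent call last):
  File "<stdin>", line 5, in <module>
  File "h.py", line 6, in pts
    W=P@np.array(c["rotation"]).T+np.array(c["xyz"]); W[z==0]=np.nan
      ~^~~~~~~~~~~~~~~~~~~~~~~~~~
ValueError: matmul: Input operand 1 has a mismatch in its core dimension 0, with gufunc signature (n?,k),(k,m?)->(n?,m?) (size 4 is different from 3)
```

```bash
sed -i 's/np.array(c\["rotation"\]).T/R.from_quat(c["rotation"]).as_matrix().T/; 2a from scipy.spatial.transform import Rotation as R' h.py
python3 - <<'E'
from h import *
for n in("top","side"):
    c=camera(n); save(n+"0.png",c["img"]); print(n,{k:c[k] for k in c if k not in("img","range_z")})
    W=pts(c)
    for t in["reel","canister","bottle","mounts","tray","mat","turntable","paperweight"]:
        for m in masks_of(t,c)[:3]:
            q=W[m["mask"]]; q=q[~np.isnan(q[:,0])]
            if len(q): print(n,t,round(m["p"],2),np.round(m["rect"]),"lo",np.round(np.percentile(q,2,0),3),"hi",np.round(np.percentile(q,98,0),3))
E
```

```text
top {'fx': 556.1588542303439, 'fy': 556.1588542303439, 'cx': 314.1218787180079, 'cy': 227.39530321243583, 'xyz': array([ 4.04420053e-01, -9.07779205e-04,  1.06997560e+00]), 'rotation': array([-0.04921089,  0.05507901,  0.70781134, -0.70252949]), 'shot': 2}
top reel 0.83 [290. 178. 327. 215.] lo [ 0.591 -0.033  0.004] hi [0.65  0.024 0.049]
top reel 0.64 [292. 211. 323. 251.] lo [ 0.518 -0.02   0.016] hi [0.573 0.033 0.108]
top canister 0.97 [292. 212. 325. 252.] lo [ 0.518 -0.02   0.014] hi [0.573 0.033 0.108]
top bottle 0.66 [179. 139. 211. 172.] lo [0.674 0.192 0.005] hi [0.716 0.236 0.102]
top bottle 0.58 [334. 201. 362. 230.] lo [ 0.557 -0.093  0.021] hi [ 0.6   -0.048  0.108]
top mounts 0.83 [257. 184. 290. 218.] lo [0.583 0.042 0.012] hi [0.635 0.095 0.068]
top mounts 0.19 [250. 242. 285. 276.] lo [0.474 0.058 0.017] hi [0.531 0.111 0.03 ]
top tray 0.61 [227. 159. 384. 298.] lo [ 0.441 -0.124  0.   ] hi [0.674 0.139 0.049]
top mat 0.59 [419. 191. 503. 341.] lo [ 0.354 -0.354  0.001] hi [ 0.621 -0.226  0.009]
top turntable 0.94 [120. 276. 175. 327.] lo [0.385 0.259 0.03 ] hi [0.
[... 613 characters left out ...]
side bottle 0.89 [195. 304. 230. 352.] lo [0.676 0.205 0.007] hi [0.719 0.243 0.103]
side bottle 0.58 [290. 189. 315. 233.] lo [ 0.561 -0.08   0.014] hi [ 0.606 -0.046  0.108]
side mounts 0.81 [260. 248. 293. 288.] lo [0.586 0.049 0.009] hi [0.64  0.1   0.068]
side mounts 0.38 [233. 187. 375. 318.] lo [ 0.442 -0.12   0.003] hi [0.679 0.149 0.05 ]
side tray 0.85 [234. 191. 375. 316.] lo [ 0.44  -0.118  0.003] hi [0.68  0.149 0.049]
side mat 0.62 [295. 142. 412. 182.] lo [ 0.355 -0.352  0.003] hi [ 0.623 -0.222  0.01 ]
side turntable 0.66 [339. 366. 396. 421.] lo [0.387 0.264 0.034] hi [0.466 0.345 0.043]
side paperweight 0.58 [313. 270. 346. 299.] lo [0.476 0.061 0.007] hi [0.533 0.117 0.031]
```

View pics/top0.png

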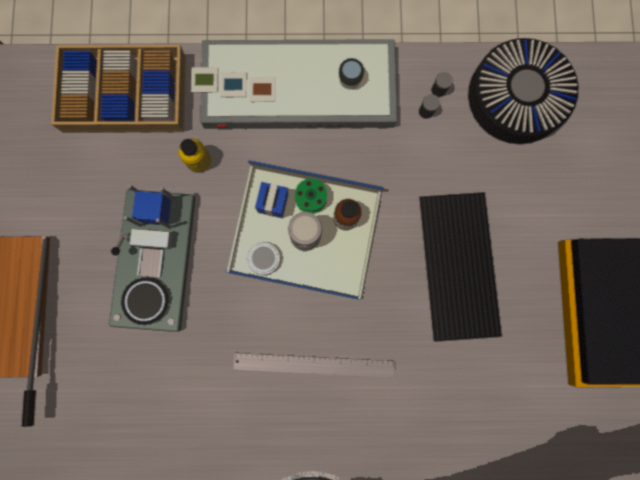

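View pics/side0.png

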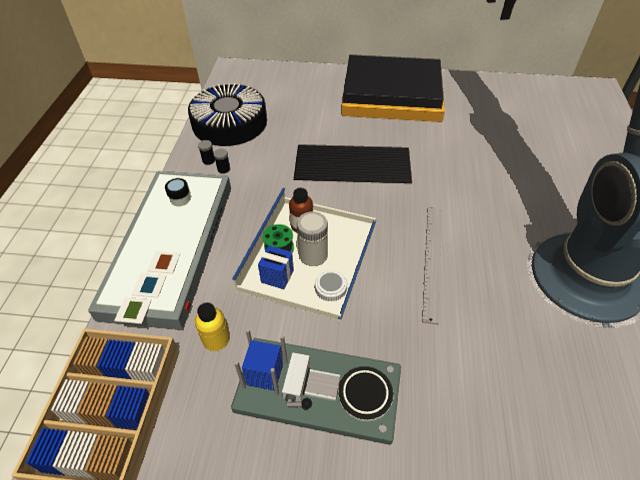

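The top view shows the tray with the canister in front at (305,230), the amber bottle on the right at (348,212), the mounts on the left at (272,200) and the reel at (311,195). The mat is at (460,266) and the turntable at (146,300). There are two bottle candidates: the one at (348,212) is amber with a label and stands in the tray, so it fits. The one at (194,153) is the yellow look-alike outside the tray. There are also blue mounts on the machine at (150,207), which are not ours. Next I'll measure precisely and confirm with a crop.

```bash
cat >> h.py <<'E'
def onplane(c,uv,h):
    uv=np.atleast_2d(uv).astype(float)
    d=np.stack([(uv[:,0]-c["cx"])/c["fx"],-(uv[:,1]-c["cy"])/c["fy"],-np.ones(len(uv))],-1)@R.from_quat(c["rotation"]).as_matrix().T
    o=np.array(c["xyz"]); return (o+d*((h-o[2])/d[:,2])[:,None])[:,:2]
def top_of(c,W,mask,h,tol=.012):
    """pixels of the mask near height h, ray-cast on the plane z=h"""
    m=mask&(abs(W[...,2]-h)<tol); v,u=np.nonzero(m); return onplane(c,np.c_[u,v],h).astype(np.float32)
def best(t,c,near=None):
    for m in masks_of(t,c):
        l,a,r,b=m["rect"]
        q=pts(c)[m["mask"]]; q=np.nanmedian(q,0)
        if near is None or np.hypot(*(q[:2]-near))<.06: return m["mask"]
E
cat > meas.py <<'E'
from h import *
for n in("top","side"):
    c=camera(n); W=pts(c)
    if n=="top": save("crop.png",cv2.resize(c["img"][120:340,100:400],None,fx=2.6,fy=2.6,interpolation=cv2.INTER_CUBIC))
    print(n,"counter z",np.nanmedian(W[(abs(W[...,0]-.38)<.03)&(abs(W[...,1])<.1)],0).round(4))
    for t,h,nr in[("reel",.044,(.62,0)),("canister",.104,(.545,.007)),("bottle",.104,(.578,-.07)),("paperweight",.026,(.5,.086)),("turntable",.038,(.425,.3))]:
        m=best(t,c,nr)
        if m is None: print(t,"none");continue
        p=top_of(c,W,m,h); (x,y),r=cv2.minEnclosingCircle(p); print(t,"circ",np.round([x,y,r],4),"mean",p.mean(0).round(4),len(p))
    for t,h,nr in[("mounts",.064,(.61,.07)),("mat",.004,(.49,-.29))]:
        m=best(t,c,nr)
        if m is None: print(t,"none");continue
        p=top_of(c,W,m,h); b=cv2.minAreaRect(p); print(t,np.round(b[0],4),np.round(b[1],4),round(b[2],1),"mean",p.mean(0).round(4))
    # blue tray edges
    hsv=cv2.cvtColor(c["img"],cv2.COLOR_RGB2HSV); m=best("tray",c,(.55,0))
    m=cv2.dilate(m.astype(np.uint8),np.ones((5,5)))>0
    b=m&(hsv[...,0]>100)&(hsv[...,0]<130)&(hsv[...,1]>100)
    for nm,h,sel in[("back",.045,(abs(W[...,2]-.045)<.012)&(W[...,0]>.62)),("front",.012,(W[...,0]<.5)&(W[...,2]<.03))]:
        v,u=np.nonzero(b&sel); p=onplane(c,np.c_[u,v],h).astype(np.float32)
        print(nm,len(p)); 
        if len(p)>20:
            bx=cv2.minAreaRect(p); print(np.round(cv2.boxPoints(bx),4).tolist(),bx[2])
E
python3 meas.py
```

```text
top counter z [0.3798 0.0006 0.0005]
reel circ [ 0.6204 -0.0046  0.0311] mean [ 0.6201 -0.0047] 831
canister circ [0.5463 0.0064 0.0302] mean [0.5465 0.0064] 888
bottle circ [ 0.5805 -0.0714  0.0155] mean [ 0.5808 -0.0714] 222
paperweight none
turntable circ [0.4244 0.3002 0.0454] mean [0.424  0.3003] 1878
mounts [0.6099 0.0684] [0.0509 0.0523] 76.0 mean [0.6098 0.0684]
mat [ 0.4881 -0.2896] [0.2837 0.1327] 3.1 mean [ 0.4854 -0.29  ]
back 263
[[0.6287999749183655, -0.13809999823570251], [0.6324999928474426, -0.1388999968767166], [0.6855000257492065, 0.11180000007152557], [0.6818000078201294, 0.11259999871253967]] 78.05536651611328
front 177
[[0.42669999599456787, -0.08810000121593475], [0.4293999969959259, -0.08860000222921371], [0.4796000123023987, 0.14949999749660492], [0.47690001130104065, 0.1500999927520752]] 78.09171295166016
side counter z [0.3796 0.0097 0.0022]
reel circ [ 0.6223 -0.0019  0.0346] mean [ 0.6224 -0.0038] 584
canister circ [0.5477 0.0126 0.0356] mean [0.5483 0.0132] 679
bottle circ [ 0.5819 -0.0651  0.022 ] mean [ 0.5826 -0.0659] 174
paperweight circ [0.5029 0.0921 0.0342] mean [0.504  0.0926] 719
turntable circ [0.4276 0.3039 0.0463] mean [0.4264 0.3061] 2325
mounts [0.6125 0.0739] [0.0595 0.0553] 77.2 mean [0.6123 0.0743]
mat [ 0.4908 -0.2891] [0.2833 0.1366] 3.8 mean [ 0.49   -0.2873]
back 272
[[0.5878999829292297, -0.13099999725818634], [0.6366000175476074, -0.14110000431537628], [0.6891000270843506, 0.1137000024318695], [0.6403999924659729, 0.12380000203847885]] 78.36756134033203
front 225
[[0.4271000027656555, -0.09260000288486481], [0.43160000443458557, -0.09350000321865082], [0.48410001397132874, 0.15620000660419464], [0.4796000123023987, 0.15719999372959137]] 78.12737274169922
```

View pics/crop.png

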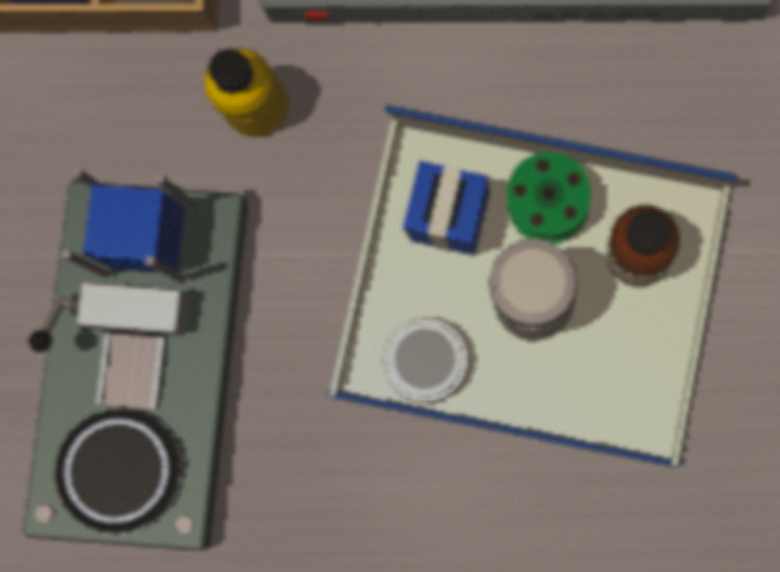

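The crop confirms it: the amber bottle with the black cap in the tray, at crop pixel (645,240), is the target. The yellow one at (245,90) stands apart and stays put. Moving now, canister first.

Emit:
{"fn": "send_rows", "kwargs": {
  "targets": [
    {"x": 0.03, "y": 0.05, "z": 0, "rx": 0, "ry": 0, "rz": -0.02, "claw": -1},
    {"x": 0.06, "y": 0.1, "z": 0, "rx": 0, "ry": 0, "rz": -0.04, "claw": -1},
    {"x": 0.09, "y": 0.15, "z": 0, "rx": 0, "ry": 0, "rz": -0.06, "claw": -1},
    {"x": 0.12, "y": 0.2, "z": 0, "rx": 0, "ry": 0, "rz": -0.08, "claw": -1},
    {"x": 0.15, "y": 0.25, "z": 0, "rx": 0, "ry": 0, "rz": -0.1, "claw": -1},
    {"x": 0.18, "y": 0.3, "z": 0, "rx": 0, "ry": 0, "rz": -0.12, "claw": -1},
    {"x": 0.21, "y": 0.35, "z": 0, "rx": 0, "ry": 0, "rz": -0.14, "claw": -1},
    {"x": 0.24, "y": 0.4, "z": 0, "rx": 0, "ry": 0, "rz": -0.16, "claw": -1},
    {"x": 0.27, "y": 0.45, "z": 0, "rx": 0, "ry": 0, "rz": -0.18, "claw": -1},
    {"x": 0.3, "y": 0.5, "z": 0, "rx": 0, "ry": 0, "rz": -0.2, "claw": -1}
  ]
}}

```text
t: 2.85
tool_pos: [0.3848, -0.2795, 0.245]
tool_rot: [0.996, -0.091, 0.0, 0.0]
force: [0.1, -0.7, -0.0]
grip_width: 0.0871
grasp_force: 0.0
```

Emit:
{"fn": "send_rows", "kwargs": {
  "targets": [
    {"x": 0.03, "y": 0.055, "z": 0, "rz": -0.01, "claw": -1},
    {"x": 0.06, "y": 0.11, "z": 0, "rz": -0.012, "claw": -1},
    {"x": 0.09, "y": 0.165, "z": 0, "rz": -0.012, "claw": -1},
    {"x": 0.12, "y": 0.22, "z": 0, "rz": -0.012, "claw": -1},
    {"x": 0.15, "y": 0.275, "z": 0, "rz": -0.012, "claw": -1},
    {"x": 0.18, "y": 0.33, "z": 0, "rz": -0.012, "claw": -1},
    {"x": 0.21, "y": 0.38, "z": -0.01, "rz": -0.012, "claw": -1},
    {"x": 0.217, "y": 0.387, "z": -0.05, "rz": -0.012, "claw": -1},
    {"x": 0.217, "y": 0.387, "z": -0.09, "rz": -0.012, "claw": -1},
    {"x": 0.217, "y": 0.387, "z": -0.1, "rz": -0.012, "claw": -1}
  ]
}}

```text
$.targets[0]: bad value
```

Emit:
{"fn": "send_rows", "kwargs": {
  "targets": [
    {"x": 0.03, "y": 0.055, "z": 0, "rx": 0, "ry": 0, "rz": -0.01, "claw": -1},
    {"x": 0.06, "y": 0.11, "z": 0, "rx": 0, "ry": 0, "rz": -0.012, "claw": -1},
    {"x": 0.09, "y": 0.165, "z": 0, "rx": 0, "ry": 0, "rz": -0.012, "claw": -1},
    {"x": 0.12, "y": 0.22, "z": 0, "rx": 0, "ry": 0, "rz": -0.012, "claw": -1},
    {"x": 0.15, "y": 0.275, "z": 0, "rx": 0, "ry": 0, "rz": -0.012, "claw": -1},
    {"x": 0.18, "y": 0.33, "z": 0, "rx": 0, "ry": 0, "rz": -0.012, "claw": -1},
    {"x": 0.21, "y": 0.38, "z": -0.01, "rx": 0, "ry": 0, "rz": -0.012, "claw": -1},
    {"x": 0.217, "y": 0.387, "z": -0.05, "rx": 0, "ry": 0, "rz": -0.012, "claw": -1},
    {"x": 0.217, "y": 0.387, "z": -0.09, "rx": 0, "ry": 0, "rz": -0.012, "claw": -1},
    {"x": 0.217, "y": 0.387, "z": -0.1, "rx": 0, "ry": 0, "rz": -0.012, "claw": -1}
  ]
}}

```text
t: 3.85
tool_pos: [0.5448, 0.0094, 0.1666]
tool_rot: [0.995, -0.102, -0.003, 0.0]
force: [-0.3, -0.6, 0.3]
grip_width: 0.0874
grasp_force: 0.0
```

Emit:
{"fn": "send_rows", "kwargs": {
  "targets": [
    {"x": 0, "y": 0, "z": -0.04, "rx": 0, "ry": 0, "rz": 0, "claw": -1},
    {"x": 0, "y": 0, "z": -0.08, "rx": 0, "ry": 0, "rz": 0, "claw": -1},
    {"x": 0, "y": 0, "z": -0.115, "rx": 0, "ry": 0, "rz": 0, "claw": -1},
    {"x": 0, "y": 0, "z": -0.133, "rx": 0, "ry": 0, "rz": 0, "claw": -1},
    {"x": 0, "y": 0, "z": -0.133, "rx": 0, "ry": 0, "rz": 0, "claw": -1},
    {"x": 0, "y": 0, "z": -0.133, "rx": 0, "ry": 0, "rz": 0, "claw": 0.5},
    {"x": 0, "y": 0, "z": -0.133, "rx": 0, "ry": 0, "rz": 0, "claw": 0.5},
    {"x": 0, "y": 0, "z": -0.133, "rx": 0, "ry": 0, "rz": 0, "claw": 0.5},
    {"x": 0, "y": 0, "z": -0.133, "rx": 0, "ry": 0, "rz": 0, "claw": 0.5},
    {"x": 0, "y": 0, "z": -0.133, "rx": 0, "ry": 0, "rz": 0, "claw": 0.5}
  ],
  "newtons": 20
}}

```text
t: 4.85
tool_pos: [0.5472, 0.0092, 0.0706]
tool_rot: [0.995, -0.103, 0.001, 0.0]
force: [-1.0, -0.4, 3.6]
grip_width: 0.0598
grasp_force: 20.0
```

Emit:
{"fn": "send_rows", "kwargs": {
  "targets": [
    {"x": 0, "y": 0, "z": 0.03, "rx": 0, "ry": 0, "rz": 0, "claw": 0.5},
    {"x": 0, "y": 0, "z": 0.08, "rx": 0, "ry": 0, "rz": 0, "claw": 0.5},
    {"x": 0, "y": 0, "z": 0.13, "rx": 0, "ry": 0, "rz": 0, "claw": 0.5},
    {"x": 0, "y": 0, "z": 0.173, "rx": 0, "ry": 0, "rz": 0, "claw": 0.5},
    {"x": -0.015, "y": -0.03, "z": 0.173, "rx": 0, "ry": 0, "rz": 0.01, "claw": 0.5},
    {"x": -0.04, "y": -0.08, "z": 0.173, "rx": 0, "ry": 0, "rz": 0.03, "claw": 0.5},
    {"x": -0.065, "y": -0.13, "z": 0.173, "rx": 0, "ry": 0, "rz": 0.05, "claw": 0.5},
    {"x": -0.09, "y": -0.18, "z": 0.173, "rx": 0, "ry": 0, "rz": 0.07, "claw": 0.5},
    {"x": -0.115, "y": -0.235, "z": 0.173, "rx": 0, "ry": 0, "rz": 0.09, "claw": 0.5},
    {"x": -0.14, "y": -0.29, "z": 0.173, "rx": 0, "ry": 0, "rz": 0.11, "claw": 0.5}
  ]
}}

```text
t: 5.85
tool_pos: [0.4405, -0.2094, 0.1995]
tool_rot: [1.0, 0.013, -0.0, 0.0]
force: [1.1, -1.4, -2.3]
grip_width: 0.0595
grasp_force: 20.0
```

Emit:
{"fn": "send_rows", "kwargs": {
  "targets": [
    {"x": -0.025, "y": -0.05, "z": 0, "rx": 0, "ry": 0, "rz": 0.017, "claw": 0.5},
    {"x": -0.045, "y": -0.095, "z": 0, "rx": 0, "ry": 0, "rz": 0.017, "claw": 0.5},
    {"x": -0.054, "y": -0.116, "z": -0.01, "rx": 0, "ry": 0, "rz": 0.017, "claw": 0.5},
    {"x": -0.054, "y": -0.116, "z": -0.05, "rx": 0, "ry": 0, "rz": 0.017, "claw": 0.5},
    {"x": -0.054, "y": -0.116, "z": -0.1, "rx": 0, "ry": 0, "rz": 0.017, "claw": 0.5},
    {"x": -0.054, "y": -0.116, "z": -0.145, "rx": 0, "ry": 0, "rz": 0.017, "claw": 0.5},
    {"x": -0.054, "y": -0.116, "z": -0.163, "rx": 0, "ry": 0, "rz": 0.017, "claw": 0.5},
    {"x": -0.054, "y": -0.116, "z": -0.169, "rx": 0, "ry": 0, "rz": 0.017, "claw": 0.5},
    {"x": -0.054, "y": -0.116, "z": -0.172, "rx": 0, "ry": 0, "rz": 0.017, "claw": 0.5},
    {"x": -0.054, "y": -0.116, "z": -0.172, "rx": 0, "ry": 0, "rz": 0.017, "claw": 0.5}
  ]
}}

```text
t: 6.85
tool_pos: [0.4022, -0.2957, 0.0716]
tool_rot: [1.0, 0.03, 0.001, 0.001]
force: [-0.8, 0.2, -2.4]
grip_width: 0.0592
grasp_force: 20.0
```

Emit:
{"fn": "send_rows", "kwargs": {
  "targets": [
    {"x": 0, "y": 0, "z": -0.001, "rx": 0, "ry": 0, "rz": 0, "claw": 0.5},
    {"x": 0, "y": 0, "z": -0.002, "rx": 0, "ry": 0, "rz": 0, "claw": 0.5},
    {"x": 0, "y": 0, "z": -0.002, "rx": 0, "ry": 0, "rz": 0, "claw": -0.6},
    {"x": 0, "y": 0, "z": -0.002, "rx": 0, "ry": 0, "rz": 0, "claw": -1},
    {"x": 0, "y": 0, "z": -0.002, "rx": 0, "ry": 0, "rz": 0, "claw": -1},
    {"x": 0, "y": 0, "z": 0.01, "rx": 0, "ry": 0, "rz": 0, "claw": -1},
    {"x": 0, "y": 0, "z": 0.04, "rx": 0, "ry": 0, "rz": 0, "claw": -1},
    {"x": 0, "y": 0, "z": 0.09, "rx": 0, "ry": 0, "rz": 0, "claw": -1},
    {"x": 0, "y": 0, "z": 0.14, "rx": 0, "ry": 0, "rz": 0, "claw": -1},
    {"x": 0, "y": 0, "z": 0.15, "rx": 0, "ry": 0, "rz": 0, "claw": -1}
  ]
}}

```text
t: 7.85
tool_pos: [0.4037, -0.2965, 0.1878]
tool_rot: [1.0, 0.03, 0.004, 0.003]
force: [0.3, -0.3, 0.2]
grip_width: 0.0867
grasp_force: 0.0
```

Emit:
{"fn": "send_rows", "kwargs": {
  "targets": [
    {"x": 0.02, "y": 0.02, "z": 0, "rx": 0, "ry": 0, "rz": 0.06, "claw": -1},
    {"x": 0.04, "y": 0.05, "z": 0, "rx": 0, "ry": 0, "rz": 0.125, "claw": -1},
    {"x": 0.07, "y": 0.09, "z": 0, "rx": 0, "ry": 0, "rz": 0.19, "claw": -1},
    {"x": 0.1, "y": 0.13, "z": 0, "rx": 0, "ry": 0, "rz": 0.255, "claw": -1},
    {"x": 0.13, "y": 0.165, "z": 0, "rx": 0, "ry": 0, "rz": 0.32, "claw": -1},
    {"x": 0.16, "y": 0.2, "z": 0, "rx": 0, "ry": 0, "rz": 0.385, "claw": -1},
    {"x": 0.19, "y": 0.24, "z": 0, "rx": 0, "ry": 0, "rz": 0.45, "claw": -1},
    {"x": 0.22, "y": 0.275, "z": 0, "rx": 0, "ry": 0, "rz": 0.515, "claw": -1},
    {"x": 0.235, "y": 0.295, "z": 0, "rx": 0, "ry": 0, "rz": 0.58, "claw": -1},
    {"x": 0.24, "y": 0.301, "z": 0, "rx": 0, "ry": 0, "rz": 0.622, "claw": -1}
  ]
}}

```text
t: 8.85
tool_pos: [0.5822, -0.0664, 0.183]
tool_rot: [0.774, 0.633, 0.001, -0.001]
force: [-0.2, -0.8, -1.0]
grip_width: 0.087
grasp_force: 0.0
```

Emit:
{"fn": "send_rows", "kwargs": {
  "targets": [
    {"x": 0, "y": 0, "z": 0, "rx": 0, "ry": 0, "rz": 0, "claw": -1},
    {"x": 0, "y": 0, "z": -0.04, "rx": 0, "ry": 0, "rz": 0, "claw": -1},
    {"x": 0, "y": 0, "z": -0.09, "rx": 0, "ry": 0, "rz": 0, "claw": -1},
    {"x": 0, "y": 0, "z": -0.14, "rx": 0, "ry": 0, "rz": 0, "claw": -1},
    {"x": 0, "y": 0, "z": -0.16, "rx": 0, "ry": 0, "rz": 0, "claw": -1},
    {"x": 0, "y": 0, "z": -0.16, "rx": 0, "ry": 0, "rz": 0, "claw": -1},
    {"x": 0, "y": 0, "z": -0.16, "rx": 0, "ry": 0, "rz": 0, "claw": 0.5},
    {"x": 0, "y": 0, "z": -0.16, "rx": 0, "ry": 0, "rz": 0, "claw": 0.5},
    {"x": 0, "y": 0, "z": -0.16, "rx": 0, "ry": 0, "rz": 0, "claw": 0.5},
    {"x": 0, "y": 0, "z": -0.16, "rx": 0, "ry": 0, "rz": 0, "claw": 0.5}
  ]
}}

```text
t: 9.85
tool_pos: [0.582, -0.0696, 0.0643]
tool_rot: [0.777, 0.63, 0.001, 0.001]
force: [0.3, 0.4, 0.4]
grip_width: 0.0628
grasp_force: 0.0
```

Emit:
{"fn": "send_rows", "kwargs": {
  "targets": [
    {"x": 0, "y": 0, "z": 0, "rx": 0, "ry": 0, "rz": 0, "claw": 0.5},
    {"x": 0, "y": 0, "z": 0, "rx": 0, "ry": 0, "rz": 0, "claw": 0.5},
    {"x": 0, "y": 0, "z": 0, "rx": 0, "ry": 0, "rz": 0, "claw": 0.5},
    {"x": 0, "y": 0, "z": 0, "rx": 0, "ry": 0, "rz": 0, "claw": 0.5}
  ]
}}

```text
t: 10.25
tool_pos: [0.5826, -0.0697, 0.0638]
tool_rot: [0.777, 0.63, 0.001, 0.001]
force: [3.1, -1.0, 4.5]
grip_width: 0.0494
grasp_force: 20.0
```

Emit:
{"fn": "send_rows", "kwargs": {
  "targets": [
    {"x": 0, "y": 0, "z": 0.03, "rx": 0, "ry": 0, "rz": 0, "claw": 0.5},
    {"x": 0, "y": 0, "z": 0.08, "rx": 0, "ry": 0, "rz": 0, "claw": 0.5},
    {"x": 0, "y": 0, "z": 0.13, "rx": 0, "ry": 0, "rz": 0, "claw": 0.5},
    {"x": 0, "y": 0, "z": 0.165, "rx": 0, "ry": 0, "rz": -0.03, "claw": 0.5},
    {"x": -0.01, "y": -0.02, "z": 0.165, "rx": 0, "ry": 0, "rz": -0.09, "claw": 0.5},
    {"x": -0.025, "y": -0.05, "z": 0.165, "rx": 0, "ry": 0, "rz": -0.15, "claw": 0.5},
    {"x": -0.04, "y": -0.09, "z": 0.165, "rx": 0, "ry": 0, "rz": -0.21, "claw": 0.5},
    {"x": -0.055, "y": -0.13, "z": 0.165, "rx": 0, "ry": 0, "rz": -0.27, "claw": 0.5},
    {"x": -0.07, "y": -0.17, "z": 0.165, "rx": 0, "ry": 0, "rz": -0.33, "claw": 0.5},
    {"x": -0.085, "y": -0.21, "z": 0.165, "rx": 0, "ry": 0, "rz": -0.39, "claw": 0.5}
  ]
}}

```text
t: 11.25
tool_pos: [0.5153, -0.2275, 0.1854]
tool_rot: [0.964, 0.267, -0.002, -0.001]
force: [1.0, 0.3, -2.7]
grip_width: 0.0499
grasp_force: 20.0
```

Emit:
{"fn": "send_rows", "kwargs": {
  "targets": [
    {"x": -0.015, "y": -0.035, "z": 0, "rx": 0, "ry": 0, "rz": -0.06, "claw": 0.5},
    {"x": -0.03, "y": -0.065, "z": 0, "rx": 0, "ry": 0, "rz": -0.12, "claw": 0.5},
    {"x": -0.038, "y": -0.084, "z": 0, "rx": 0, "ry": 0, "rz": -0.18, "claw": 0.5},
    {"x": -0.038, "y": -0.084, "z": -0.02, "rx": 0, "ry": 0, "rz": -0.232, "claw": 0.5},
    {"x": -0.038, "y": -0.084, "z": -0.06, "rx": 0, "ry": 0, "rz": -0.232, "claw": 0.5},
    {"x": -0.038, "y": -0.084, "z": -0.11, "rx": 0, "ry": 0, "rz": -0.232, "claw": 0.5},
    {"x": -0.038, "y": -0.084, "z": -0.145, "rx": 0, "ry": 0, "rz": -0.232, "claw": 0.5},
    {"x": -0.038, "y": -0.084, "z": -0.158, "rx": 0, "ry": 0, "rz": -0.232, "claw": 0.5},
    {"x": -0.038, "y": -0.084, "z": -0.163, "rx": 0, "ry": 0, "rz": -0.232, "claw": 0.5},
    {"x": -0.038, "y": -0.084, "z": -0.165, "rx": 0, "ry": 0, "rz": -0.232, "claw": 0.5}
  ]
}}

```text
t: 12.25
tool_pos: [0.4863, -0.2882, 0.0639]
tool_rot: [1.0, 0.03, -0.004, -0.002]
force: [-10.4, 4.9, 17.0]
grip_width: 0.0497
grasp_force: 20.0
```

Emit:
{"fn": "send_rows", "kwargs": {
  "targets": [
    {"x": 0, "y": 0, "z": 0, "rx": 0, "ry": 0, "rz": 0, "claw": 0.5},
    {"x": 0, "y": 0, "z": -0.001, "rx": 0, "ry": 0, "rz": 0, "claw": 0.5},
    {"x": 0, "y": 0, "z": -0.001, "rx": 0, "ry": 0, "rz": 0, "claw": -0.3},
    {"x": 0, "y": 0, "z": -0.001, "rx": 0, "ry": 0, "rz": 0, "claw": -1},
    {"x": 0, "y": 0, "z": -0.001, "rx": 0, "ry": 0, "rz": 0, "claw": -1},
    {"x": 0, "y": 0, "z": 0.005, "rx": 0, "ry": 0, "rz": 0, "claw": -1},
    {"x": 0, "y": 0, "z": 0.04, "rx": 0, "ry": 0, "rz": 0, "claw": -1},
    {"x": 0, "y": 0, "z": 0.09, "rx": 0, "ry": 0, "rz": 0, "claw": -1},
    {"x": 0, "y": 0, "z": 0.14, "rx": 0, "ry": 0, "rz": 0, "claw": -1},
    {"x": 0, "y": 0, "z": 0.16, "rx": 0, "ry": 0, "rz": 0, "claw": -1}
  ]
}}

```text
t: 13.25
tool_pos: [0.491, -0.2908, 0.1873]
tool_rot: [1.0, 0.03, 0.003, 0.002]
force: [-0.0, 0.4, -1.3]
grip_width: 0.0865
grasp_force: 0.0
```

Emit:
{"fn": "send_rows", "kwargs": {
  "targets": [
    {"x": 0.01, "y": 0.03, "z": 0, "rx": 0, "ry": 0, "rz": 0.06, "claw": -0.6},
    {"x": 0.025, "y": 0.08, "z": 0, "rx": 0, "ry": 0, "rz": 0.125, "claw": -0.6},
    {"x": 0.045, "y": 0.135, "z": 0, "rx": 0, "ry": 0, "rz": 0.19, "claw": -0.6},
    {"x": 0.065, "y": 0.19, "z": 0, "rx": 0, "ry": 0, "rz": 0.255, "claw": -0.6},
    {"x": 0.085, "y": 0.25, "z": 0, "rx": 0, "ry": 0, "rz": 0.32, "claw": -0.6},
    {"x": 0.105, "y": 0.31, "z": 0, "rx": 0, "ry": 0, "rz": 0.385, "claw": -0.6},
    {"x": 0.125, "y": 0.37, "z": 0, "rx": 0, "ry": 0, "rz": 0.45, "claw": -0.6},
    {"x": 0.145, "y": 0.425, "z": 0, "rx": 0, "ry": 0, "rz": 0.515, "claw": -0.6},
    {"x": 0.16, "y": 0.47, "z": 0, "rx": 0, "ry": 0, "rz": 0.575, "claw": -0.6},
    {"x": 0.162, "y": 0.479, "z": 0, "rx": 0, "ry": 0, "rz": 0.608, "claw": -0.6}
  ]
}}

```text
t: 14.25
tool_pos: [0.6111, 0.0756, 0.1838]
tool_rot: [0.783, 0.623, 0.002, -0.001]
force: [-0.8, 0.4, -1.3]
grip_width: 0.0691
grasp_force: 0.0
```

Emit:
{"fn": "send_rows", "kwargs": {
  "targets": [
    {"x": 0, "y": 0, "z": 0, "rx": 0, "ry": 0, "rz": 0, "claw": -0.6},
    {"x": 0, "y": 0, "z": -0.03, "rx": 0, "ry": 0, "rz": 0, "claw": -0.6},
    {"x": 0, "y": 0, "z": -0.08, "rx": 0, "ry": 0, "rz": 0, "claw": -0.6},
    {"x": 0, "y": 0, "z": -0.11, "rx": 0, "ry": 0, "rz": 0, "claw": -0.6}
  ]
}}

```text
t: 14.65
tool_pos: [0.6095, 0.0666, 0.0985]
tool_rot: [0.787, 0.617, -0.002, 0.0]
force: [0.2, -1.3, -0.4]
grip_width: 0.0698
grasp_force: 0.0
```

```bash
python3 - <<'E'
from h import *
c=camera("side"); save("s1.png",cv2.resize(c["img"][120:320,200:440],None,fx=3,fy=3,interpolation=cv2.INTER_CUBIC))
o=observe(); print(o["tool_pos"],o["tool_rot"],o["t"],R.from_quat(o["tool_rot"]).as_matrix()[:,1])
E
```

```text
[0.60748253 0.06602305 0.09517834] [ 0.78717361  0.61671662 -0.00403955 -0.0014165 ] 14.7 [ 0.97091465 -0.23931722 -0.00721258]
```

View pics/s1.png

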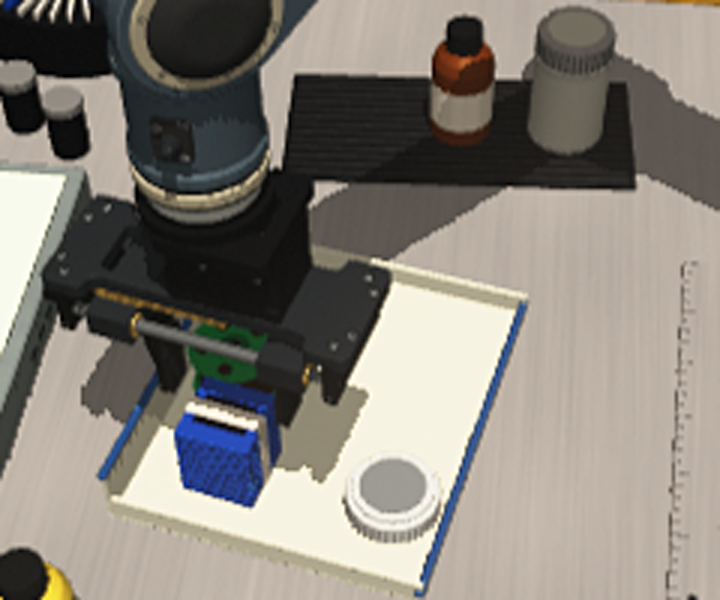

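The bottle (crop 463,85) and canister (570,85) stand upright on the mat, and the fingers straddle the mounts at (230,440). I'll settle, descend and grip.

Emit:
{"fn": "send_rows", "kwargs": {
  "targets": [
    {"x": 0, "y": 0, "z": 0, "rx": 0, "ry": 0, "rz": 0, "claw": -0.6},
    {"x": 0, "y": 0, "z": -0.02, "rx": 0, "ry": 0, "rz": 0, "claw": -0.6},
    {"x": 0, "y": 0, "z": -0.045, "rx": 0, "ry": 0, "rz": 0, "claw": -0.6},
    {"x": 0, "y": 0, "z": -0.057, "rx": 0, "ry": 0, "rz": 0, "claw": -0.6},
    {"x": 0, "y": 0, "z": -0.057, "rx": 0, "ry": 0, "rz": 0, "claw": -0.6},
    {"x": 0, "y": 0, "z": -0.057, "rx": 0, "ry": 0, "rz": 0, "claw": 0.5},
    {"x": 0, "y": 0, "z": -0.057, "rx": 0, "ry": 0, "rz": 0, "claw": 0.5},
    {"x": 0, "y": 0, "z": -0.057, "rx": 0, "ry": 0, "rz": 0, "claw": 0.5},
    {"x": 0, "y": 0, "z": -0.057, "rx": 0, "ry": 0, "rz": 0, "claw": 0.5},
    {"x": 0, "y": 0, "z": -0.057, "rx": 0, "ry": 0, "rz": 0, "claw": 0.5}
  ],
  "newtons": 15
}}

```text
t: 15.7
tool_pos: [0.6113, 0.0693, 0.0587]
tool_rot: [0.786, 0.618, 0.001, 0.001]
force: [0.6, -0.8, 3.1]
grip_width: 0.05
grasp_force: 15.0
```

Emit:
{"fn": "send_rows", "kwargs": {
  "targets": [
    {"x": 0, "y": 0, "z": 0.03, "rx": 0, "ry": 0, "rz": 0, "claw": 0.5},
    {"x": 0, "y": 0, "z": 0.08, "rx": 0, "ry": 0, "rz": 0, "claw": 0.5},
    {"x": 0, "y": 0, "z": 0.13, "rx": 0, "ry": 0, "rz": 0, "claw": 0.5},
    {"x": 0, "y": -0.01, "z": 0.165, "rx": 0, "ry": 0, "rz": -0.03, "claw": 0.5},
    {"x": -0.005, "y": -0.03, "z": 0.165, "rx": 0, "ry": 0, "rz": -0.09, "claw": 0.5},
    {"x": -0.01, "y": -0.07, "z": 0.165, "rx": 0, "ry": 0, "rz": -0.15, "claw": 0.5},
    {"x": -0.015, "y": -0.12, "z": 0.165, "rx": 0, "ry": 0, "rz": -0.21, "claw": 0.5},
    {"x": -0.02, "y": -0.17, "z": 0.165, "rx": 0, "ry": 0, "rz": -0.27, "claw": 0.5},
    {"x": -0.025, "y": -0.23, "z": 0.165, "rx": 0, "ry": 0, "rz": -0.33, "claw": 0.5},
    {"x": -0.03, "y": -0.29, "z": 0.165, "rx": 0, "ry": 0, "rz": -0.39, "claw": 0.5}
  ]
}}

```text
t: 16.7
tool_pos: [0.5873, -0.1494, 0.1813]
tool_rot: [0.967, 0.253, -0.0, -0.0]
force: [1.1, -1.3, -0.5]
grip_width: 0.0497
grasp_force: 15.0
```

Emit:
{"fn": "send_rows", "kwargs": {
  "targets": [
    {"x": -0.005, "y": -0.06, "z": 0, "rx": 0, "ry": 0, "rz": -0.06, "claw": 0.5},
    {"x": -0.01, "y": -0.12, "z": 0, "rx": 0, "ry": 0, "rz": -0.12, "claw": 0.5},
    {"x": -0.015, "y": -0.165, "z": 0, "rx": 0, "ry": 0, "rz": -0.18, "claw": 0.5},
    {"x": -0.015, "y": -0.181, "z": -0.01, "rx": 0, "ry": 0, "rz": -0.218, "claw": 0.5},
    {"x": -0.015, "y": -0.181, "z": -0.05, "rx": 0, "ry": 0, "rz": -0.218, "claw": 0.5},
    {"x": -0.015, "y": -0.181, "z": -0.1, "rx": 0, "ry": 0, "rz": -0.218, "claw": 0.5},
    {"x": -0.015, "y": -0.181, "z": -0.14, "rx": 0, "ry": 0, "rz": -0.218, "claw": 0.5},
    {"x": -0.015, "y": -0.181, "z": -0.155, "rx": 0, "ry": 0, "rz": -0.218, "claw": 0.5},
    {"x": -0.015, "y": -0.181, "z": -0.158, "rx": 0, "ry": 0, "rz": -0.218, "claw": 0.5},
    {"x": -0.015, "y": -0.181, "z": -0.162, "rx": 0, "ry": 0, "rz": -0.218, "claw": 0.5}
  ]
}}

```text
t: 17.7
tool_pos: [0.5778, -0.2842, 0.0611]
tool_rot: [1.0, 0.03, 0.001, 0.0]
force: [-0.2, -0.1, -0.4]
grip_width: 0.05
grasp_force: 15.0
```

Emit:
{"fn": "send_rows", "kwargs": {
  "targets": [
    {"x": 0, "y": 0, "z": -0.002, "rx": 0, "ry": 0, "rz": 0, "claw": 0.5},
    {"x": 0, "y": 0, "z": -0.003, "rx": 0, "ry": 0, "rz": 0, "claw": 0.5},
    {"x": 0, "y": 0, "z": -0.003, "rx": 0, "ry": 0, "rz": 0, "claw": -0.3},
    {"x": 0, "y": 0, "z": -0.003, "rx": 0, "ry": 0, "rz": 0, "claw": -1},
    {"x": 0, "y": 0, "z": -0.003, "rx": 0, "ry": 0, "rz": 0, "claw": -1},
    {"x": 0, "y": 0, "z": 0.005, "rx": 0, "ry": 0, "rz": 0, "claw": -1},
    {"x": 0, "y": 0, "z": 0.04, "rx": 0, "ry": 0, "rz": 0, "claw": -1},
    {"x": 0, "y": 0, "z": 0.09, "rx": 0, "ry": 0, "rz": 0, "claw": -1},
    {"x": 0, "y": 0, "z": 0.14, "rx": 0, "ry": 0, "rz": 0, "claw": -1},
    {"x": 0, "y": 0, "z": 0.16, "rx": 0, "ry": 0, "rz": 0, "claw": -1}
  ]
}}

```text
t: 18.7
tool_pos: [0.5788, -0.2846, 0.1848]
tool_rot: [1.0, 0.03, 0.003, 0.002]
force: [0.5, 0.8, 0.5]
grip_width: 0.0865
grasp_force: 0.0
```

Emit:
{"fn": "send_rows", "kwargs": {
  "targets": [
    {"x": 0.005, "y": 0.02, "z": 0, "rx": 0, "ry": 0, "rz": 0.06, "claw": -1},
    {"x": 0.01, "y": 0.06, "z": 0, "rx": 0, "ry": 0, "rz": 0.13, "claw": -1},
    {"x": 0.02, "y": 0.1, "z": 0, "rx": 0, "ry": 0, "rz": 0.2, "claw": -1},
    {"x": 0.03, "y": 0.14, "z": 0, "rx": 0, "ry": 0, "rz": 0.27, "claw": -1},
    {"x": 0.035, "y": 0.18, "z": 0, "rx": 0, "ry": 0, "rz": 0.34, "claw": -1},
    {"x": 0.04, "y": 0.22, "z": 0, "rx": 0, "ry": 0, "rz": 0.41, "claw": -1},
    {"x": 0.045, "y": 0.26, "z": 0, "rx": 0, "ry": 0, "rz": 0.48, "claw": -1},
    {"x": 0.05, "y": 0.3, "z": 0, "rx": 0, "ry": 0, "rz": 0.55, "claw": -1},
    {"x": 0.055, "y": 0.34, "z": 0, "rx": 0, "ry": 0, "rz": 0.62, "claw": -1},
    {"x": 0.058, "y": 0.373, "z": 0, "rx": 0, "ry": 0, "rz": 0.69, "claw": -1}
  ]
}}

```text
t: 19.7
tool_pos: [0.6201, -0.0023, 0.1799]
tool_rot: [0.728, 0.686, 0.0, -0.0]
force: [0.4, 0.1, 0.3]
grip_width: 0.0874
grasp_force: 0.0
```

Emit:
{"fn": "send_rows", "kwargs": {
  "targets": [
    {"x": 0, "y": 0, "z": 0, "rx": 0, "ry": 0, "rz": 0.07, "claw": -1},
    {"x": 0, "y": 0, "z": 0, "rx": 0, "ry": 0, "rz": 0.14, "claw": -1},
    {"x": 0, "y": 0, "z": 0, "rx": 0, "ry": 0, "rz": 0.21, "claw": -1},
    {"x": 0, "y": 0, "z": 0, "rx": 0, "ry": 0, "rz": 0.28, "claw": -1},
    {"x": 0, "y": 0, "z": 0, "rx": 0, "ry": 0, "rz": 0.35, "claw": -1},
    {"x": 0, "y": 0, "z": 0, "rx": 0, "ry": 0, "rz": 0.42, "claw": -1},
    {"x": 0, "y": 0, "z": 0, "rx": 0, "ry": 0, "rz": 0.49, "claw": -1},
    {"x": 0, "y": 0, "z": 0, "rx": 0, "ry": 0, "rz": 0.56, "claw": -1},
    {"x": 0, "y": 0, "z": -0.02, "rx": 0, "ry": 0, "rz": 0.63, "claw": -1},
    {"x": 0, "y": 0, "z": -0.05, "rx": 0, "ry": 0, "rz": 0.682, "claw": -1}
  ]
}}

```text
t: 20.7
tool_pos: [0.621, -0.0043, 0.143]
tool_rot: [0.102, 0.995, 0.0, 0.001]
force: [-0.4, 0.4, -0.9]
grip_width: 0.0871
grasp_force: 0.0
```

```bash
python3 - <<'E'
from h import *
c=camera("side"); save("s2.png",cv2.resize(c["img"][120:320,200:440],None,fx=3,fy=3,interpolation=cv2.INTER_CUBIC))
c=camera("top"); save("t2.png",cv2.resize(c["img"][130:350,100:520],None,fx=1.9,fy=1.9,interpolation=cv2.INTER_CUBIC)); W=pts(c)
for t,h,nr in[("canister",.104,(.401,-.295)),("bottle",.104,(.489,-.29)),("mounts",.064,(.577,-.284)),("reel",.044,(.62,0))]:
    m=best(t,c,nr)
    if m is not None: p=top_of(c,W,m,h); print(t,cv2.minAreaRect(p),len(p))
o=observe(); print(o["tool_pos"],o["t"],o["joint_positions"])
E
```

```text
mounts ((0.5767159461975098, -0.2845076322555542), (0.0516514852643013, 0.052401021122932434), 4.823111057281494) 637
reel ((0.6096822619438171, -0.00190705806016922), (0.05756160616874695, 0.039315540343523026), 69.6202163696289) 376
[ 0.62084254 -0.00397969  0.14363344] 21.0 [ 0.60793571  0.69634699 -0.99265442  1.72962809  0.65387685  1.08311933
  0.7590397 ]
```

View pics/s2.png

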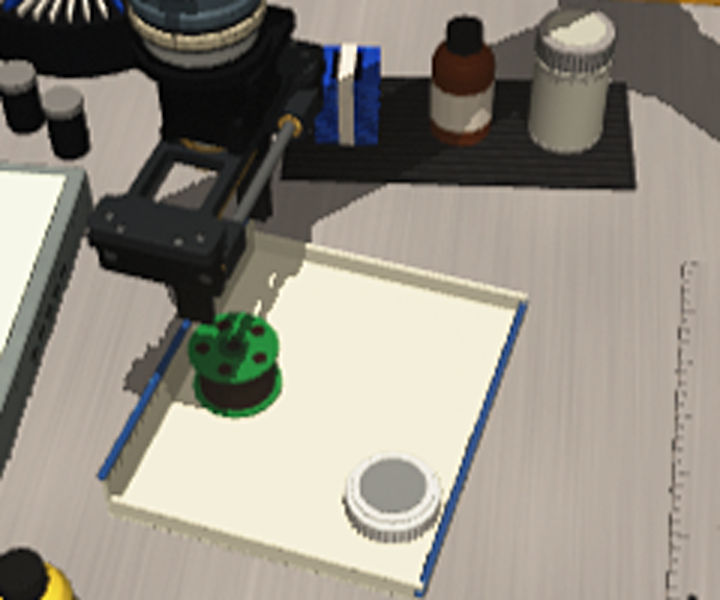

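The tray now holds only the reel (crop 237,365) and the paperweight (392,490), and all three things stand upright on the mat. Next I grip the reel.

Emit:
{"fn": "send_rows", "kwargs": {
  "targets": [
    {"x": 0, "y": 0, "z": -0.03, "rx": 0, "ry": 0, "rz": 0, "claw": -1},
    {"x": 0, "y": 0, "z": -0.07, "rx": 0, "ry": 0, "rz": 0, "claw": -1},
    {"x": 0, "y": 0, "z": -0.11, "rx": 0, "ry": 0, "rz": 0, "claw": -1},
    {"x": 0, "y": 0, "z": -0.135, "rx": 0, "ry": 0, "rz": 0, "claw": -1},
    {"x": 0, "y": 0, "z": -0.147, "rx": 0, "ry": 0, "rz": 0, "claw": -1},
    {"x": 0, "y": 0, "z": -0.151, "rx": 0, "ry": 0, "rz": 0, "claw": -1},
    {"x": 0, "y": 0, "z": -0.151, "rx": 0, "ry": 0, "rz": 0, "claw": 0.5},
    {"x": 0, "y": 0, "z": -0.151, "rx": 0, "ry": 0, "rz": 0, "claw": 0.5},
    {"x": 0, "y": 0, "z": -0.151, "rx": 0, "ry": 0, "rz": 0, "claw": 0.5},
    {"x": 0, "y": 0, "z": -0.151, "rx": 0, "ry": 0, "rz": 0, "claw": 0.5}
  ],
  "newtons": 20
}}

```text
t: 22.0
tool_pos: [0.6209, -0.0039, 0.0302]
tool_rot: [0.104, 0.995, 0.0, 0.001]
force: [0.3, 1.7, 0.8]
grip_width: 0.0628
grasp_force: 0.7
```

Emit:
{"fn": "send_rows", "kwargs": {
  "targets": [
    {"x": 0, "y": 0, "z": 0, "rx": 0, "ry": 0, "rz": 0, "claw": 0.5},
    {"x": 0, "y": 0, "z": 0, "rx": 0, "ry": 0, "rz": 0, "claw": 0.5},
    {"x": 0, "y": 0, "z": 0.03, "rx": 0, "ry": 0, "rz": 0, "claw": 0.5},
    {"x": 0, "y": 0, "z": 0.08, "rx": 0, "ry": 0, "rz": 0, "claw": 0.5},
    {"x": 0, "y": 0, "z": 0.13, "rx": 0, "ry": 0, "rz": 0, "claw": 0.5},
    {"x": 0, "y": 0, "z": 0.18, "rx": 0, "ry": 0, "rz": 0, "claw": 0.5},
    {"x": -0.02, "y": 0.03, "z": 0.187, "rx": 0, "ry": 0, "rz": 0.01, "claw": 0.5},
    {"x": -0.05, "y": 0.078, "z": 0.187, "rx": 0, "ry": 0, "rz": 0.02, "claw": 0.5},
    {"x": -0.08, "y": 0.124, "z": 0.187, "rx": 0, "ry": 0, "rz": 0.03, "claw": 0.5},
    {"x": -0.11, "y": 0.171, "z": 0.187, "rx": 0, "ry": 0, "rz": 0.042, "claw": 0.5}
  ]
}}

```text
t: 23.0
tool_pos: [0.5364, 0.1243, 0.1691]
tool_rot: [0.06, 0.998, -0.001, -0.0]
force: [0.8, -0.2, -1.4]
grip_width: 0.0618
grasp_force: 20.0
```

Emit:
{"fn": "send_rows", "kwargs": {
  "targets": [
    {"x": -0.03, "y": 0.047, "z": 0, "rx": 0, "ry": 0, "rz": 0, "claw": 0.5},
    {"x": -0.06, "y": 0.094, "z": 0, "rx": 0, "ry": 0, "rz": 0, "claw": 0.5},
    {"x": -0.09, "y": 0.14, "z": 0, "rx": 0, "ry": 0, "rz": 0, "claw": 0.5},
    {"x": -0.12, "y": 0.186, "z": 0, "rx": 0, "ry": 0, "rz": 0, "claw": 0.5},
    {"x": -0.14, "y": 0.218, "z": 0, "rx": 0, "ry": 0, "rz": 0, "claw": 0.5},
    {"x": -0.151, "y": 0.235, "z": 0, "rx": 0, "ry": 0, "rz": 0, "claw": 0.5},
    {"x": -0.151, "y": 0.235, "z": 0, "rx": 0, "ry": 0, "rz": 0, "claw": 0.5},
    {"x": -0.151, "y": 0.235, "z": -0.03, "rx": 0, "ry": 0, "rz": 0, "claw": 0.5},
    {"x": -0.151, "y": 0.235, "z": -0.06, "rx": 0, "ry": 0, "rz": 0, "claw": 0.5},
    {"x": -0.151, "y": 0.235, "z": -0.08, "rx": 0, "ry": 0, "rz": 0, "claw": 0.5}
  ]
}}

```text
t: 24.0
tool_pos: [0.425, 0.298, 0.1077]
tool_rot: [0.061, 0.998, -0.001, -0.001]
force: [1.1, 0.1, -0.8]
grip_width: 0.0618
grasp_force: 20.0
```

Emit:
{"fn": "send_rows", "kwargs": {
  "targets": [
    {"x": 0, "y": 0, "z": -0.025, "rx": 0, "ry": 0, "rz": 0, "claw": 0.5},
    {"x": 0, "y": 0, "z": -0.045, "rx": 0, "ry": 0, "rz": 0, "claw": 0.5},
    {"x": 0, "y": 0, "z": -0.055, "rx": 0, "ry": 0, "rz": 0, "claw": 0.5},
    {"x": 0, "y": 0, "z": -0.06, "rx": 0, "ry": 0, "rz": 0, "claw": 0.5},
    {"x": 0, "y": 0, "z": -0.061, "rx": 0, "ry": 0, "rz": 0, "claw": 0.5},
    {"x": 0, "y": 0, "z": -0.061, "rx": 0, "ry": 0, "rz": 0, "claw": 0.5}
  ]
}}

```text
t: 24.6
tool_pos: [0.4249, 0.3006, 0.0643]
tool_rot: [0.06, 0.998, 0.0, 0.0]
force: [-0.8, -0.1, -2.1]
grip_width: 0.0614
grasp_force: 20.0
```

Emit:
{"fn": "send_rows", "kwargs": {
  "targets": [
    {"x": 0, "y": 0, "z": -0.0015, "rx": 0, "ry": 0, "rz": 0, "claw": 0.5},
    {"x": 0, "y": 0, "z": -0.0015, "rx": 0, "ry": 0, "rz": 0, "claw": 0.5},
    {"x": 0, "y": 0, "z": -0.0015, "rx": 0, "ry": 0, "rz": 0, "claw": -0.5},
    {"x": 0, "y": 0, "z": -0.0015, "rx": 0, "ry": 0, "rz": 0, "claw": -1},
    {"x": 0, "y": 0, "z": -0.0015, "rx": 0, "ry": 0, "rz": 0, "claw": -1},
    {"x": 0, "y": 0, "z": 0.01, "rx": 0, "ry": 0, "rz": 0, "claw": -1},
    {"x": 0, "y": 0, "z": 0.04, "rx": 0, "ry": 0, "rz": 0, "claw": -1},
    {"x": 0, "y": 0, "z": 0.09, "rx": 0, "ry": 0, "rz": 0, "claw": -1},
    {"x": 0, "y": 0, "z": 0.14, "rx": 0, "ry": 0, "rz": 0, "claw": -1},
    {"x": 0, "y": 0, "z": 0.16, "rx": 0, "ry": 0, "rz": 0, "claw": -1}
  ]
}}

```text
t: 25.6
tool_pos: [0.4253, 0.3019, 0.1875]
tool_rot: [0.06, 0.998, 0.002, 0.002]
force: [0.8, -0.0, -0.8]
grip_width: 0.0869
grasp_force: 0.0
```

Emit:
{"fn": "send_rows", "kwargs": {
  "targets": [
    {"x": 0.005, "y": -0.02, "z": 0, "rx": 0, "ry": 0, "rz": -0.05, "claw": -1},
    {"x": 0.02, "y": -0.06, "z": 0, "rx": 0, "ry": 0, "rz": -0.12, "claw": -1},
    {"x": 0.04, "y": -0.1, "z": 0, "rx": 0, "ry": 0, "rz": -0.19, "claw": -1},
    {"x": 0.06, "y": -0.145, "z": 0, "rx": 0, "ry": 0, "rz": -0.26, "claw": -1},
    {"x": 0.08, "y": -0.19, "z": 0, "rx": 0, "ry": 0, "rz": -0.33, "claw": -1},
    {"x": 0.1, "y": -0.235, "z": 0, "rx": 0, "ry": 0, "rz": -0.4, "claw": -1},
    {"x": 0.12, "y": -0.28, "z": 0, "rx": 0, "ry": 0, "rz": -0.47, "claw": -1},
    {"x": 0.14, "y": -0.325, "z": 0, "rx": 0, "ry": 0, "rz": -0.54, "claw": -1},
    {"x": 0.155, "y": -0.37, "z": 0, "rx": 0, "ry": 0, "rz": -0.61, "claw": -1},
    {"x": 0.165, "y": -0.415, "z": 0, "rx": 0, "ry": 0, "rz": -0.68, "claw": -1}
  ]
}}

```text
t: 26.6
tool_pos: [0.5486, -0.0126, 0.1836]
tool_rot: [0.7, 0.714, 0.0, -0.0]
force: [-0.0, 0.3, 0.1]
grip_width: 0.0872
grasp_force: 0.0
```

Emit:
{"fn": "send_rows", "kwargs": {
  "targets": [
    {"x": 0.005, "y": -0.045, "z": 0, "rx": 0, "ry": 0, "rz": -0.07, "claw": -1},
    {"x": 0.01, "y": -0.09, "z": 0, "rx": 0, "ry": 0, "rz": -0.14, "claw": -1},
    {"x": 0.015, "y": -0.135, "z": 0, "rx": 0, "ry": 0, "rz": -0.21, "claw": -1},
    {"x": 0.02, "y": -0.18, "z": 0, "rx": 0, "ry": 0, "rz": -0.28, "claw": -1},
    {"x": 0.025, "y": -0.225, "z": 0, "rx": 0, "ry": 0, "rz": -0.35, "claw": -1},
    {"x": 0.03, "y": -0.27, "z": 0, "rx": 0, "ry": 0, "rz": -0.42, "claw": -1},
    {"x": 0.035, "y": -0.315, "z": 0, "rx": 0, "ry": 0, "rz": -0.49, "claw": -1},
    {"x": 0.038, "y": -0.35, "z": 0, "rx": 0, "ry": 0, "rz": -0.56, "claw": -1},
    {"x": 0.038, "y": -0.364, "z": 0, "rx": 0, "ry": 0, "rz": -0.63, "claw": -1},
    {"x": 0.038, "y": -0.364, "z": 0, "rx": 0, "ry": 0, "rz": -0.7, "claw": -1}
  ]
}}

```text
t: 27.6
tool_pos: [0.5758, -0.2869, 0.183]
tool_rot: [0.998, 0.06, -0.001, 0.0]
force: [0.2, 1.4, 1.1]
grip_width: 0.0873
grasp_force: 0.0
```

```bash
python3 - <<'E'
from h import *
c=camera("side"); save("s3.png",c["img"])
c=camera("top"); W=pts(c); save("t3.png",c["img"])
hsv=cv2.cvtColor(c["img"],cv2.COLOR_RGB2HSV)
for t,h,x,y in[("can",.104,.401,-.295),("bot",.104,.489,-.29),("reel",.078,.4246,.3003),("turnt",.038,.4246,.3003),("pw",.026,.503,.086)]:
    m=(abs(W[...,0]-x)<.05)&(abs(W[...,1]-y)<.05)
    p=top_of(c,W,m,h,.007 if t!="turnt" else .006); 
    if len(p)>5: print(t,np.round(cv2.minEnclosingCircle(p),4) if 0 else cv2.minEnclosingCircle(p),p.mean(0),len(p))
o=observe(); print(o["tool_pos"],o["t"],o["joint_positions"])
E
```

```text
can ((0.4022570848464966, -0.295700341463089), 0.030744798481464386) [ 0.40225807 -0.29612046] 957
bot ((0.4859781265258789, -0.2905193865299225), 0.01530411560088396) [ 0.4864512 -0.2907276] 226
reel ((0.4245221018791199, 0.2983537018299103), 0.031216047704219818) [0.42433053 0.29840487] 985
turnt ((0.42564311623573303, 0.29434192180633545), 0.06096393242478371) [0.42412615 0.2908821 ] 890
pw ((0.4833131432533264, 0.08264783024787903), 0.04982295259833336) [0.5019177  0.08540005] 831
[ 0.57639209 -0.28426471  0.18329863] 27.7 [ 0.61564831  0.49181126 -0.31130731  1.66578647  0.17177418  1.01193038
 -1.1928284 ]
```

View pics/s3.png

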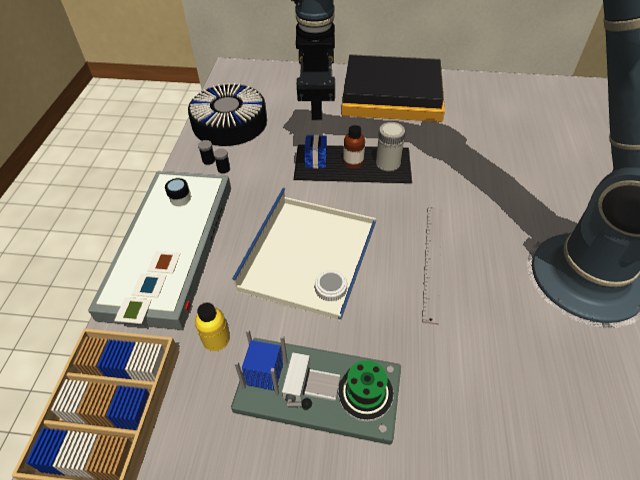

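The reel lies centred on the turntable (367,385) and all three things are upright on the mat. The paperweight (331,285) is unmoved. Next I return the mounts.

Emit:
{"fn": "send_rows", "kwargs": {
  "targets": [
    {"x": 0, "y": 0, "z": -0.02, "rx": 0, "ry": 0, "rz": -0.033, "claw": -1},
    {"x": 0, "y": 0, "z": -0.07, "rx": 0, "ry": 0, "rz": -0.033, "claw": -1},
    {"x": 0, "y": 0, "z": -0.11, "rx": 0, "ry": 0, "rz": -0.033, "claw": -1},
    {"x": 0, "y": 0, "z": -0.15, "rx": 0, "ry": 0, "rz": -0.033, "claw": -1},
    {"x": 0, "y": 0, "z": -0.168, "rx": 0, "ry": 0, "rz": -0.033, "claw": -1},
    {"x": 0, "y": 0, "z": -0.168, "rx": 0, "ry": 0, "rz": -0.033, "claw": -1},
    {"x": 0, "y": 0, "z": -0.168, "rx": 0, "ry": 0, "rz": -0.033, "claw": 0.5},
    {"x": 0, "y": 0, "z": -0.168, "rx": 0, "ry": 0, "rz": -0.033, "claw": 0.5},
    {"x": 0, "y": 0, "z": -0.168, "rx": 0, "ry": 0, "rz": -0.033, "claw": 0.5},
    {"x": 0, "y": 0, "z": -0.168, "rx": 0, "ry": 0, "rz": -0.033, "claw": 0.5}
  ],
  "newtons": 15
}}

```text
t: 28.7
tool_pos: [0.5774, -0.2843, 0.059]
tool_rot: [1.0, 0.031, 0.001, 0.001]
force: [-0.3, -0.9, 0.2]
grip_width: 0.063
grasp_force: 0.0
```

Emit:
{"fn": "send_rows", "kwargs": {
  "targets": [
    {"x": 0, "y": 0, "z": 0, "rx": 0, "ry": 0, "rz": 0, "claw": 0.5},
    {"x": 0, "y": 0, "z": 0, "rx": 0, "ry": 0, "rz": 0, "claw": 0.5},
    {"x": 0, "y": 0, "z": 0, "rx": 0, "ry": 0, "rz": 0, "claw": 0.5},
    {"x": 0, "y": 0, "z": 0, "rx": 0, "ry": 0, "rz": 0, "claw": 0.5}
  ]
}}

```text
t: 29.1
tool_pos: [0.5769, -0.2841, 0.0582]
tool_rot: [1.0, 0.031, 0.0, 0.0]
force: [-0.7, -0.3, 3.9]
grip_width: 0.05
grasp_force: 15.0
```

Emit:
{"fn": "send_rows", "kwargs": {
  "targets": [
    {"x": 0, "y": 0, "z": 0.03, "rx": 0, "ry": 0, "rz": 0, "claw": 0.5},
    {"x": 0, "y": 0, "z": 0.08, "rx": 0, "ry": 0, "rz": 0, "claw": 0.5},
    {"x": 0, "y": 0, "z": 0.13, "rx": 0, "ry": 0, "rz": 0, "claw": 0.5},
    {"x": 0, "y": 0.01, "z": 0.165, "rx": 0, "ry": 0, "rz": 0.03, "claw": 0.5},
    {"x": 0.005, "y": 0.03, "z": 0.165, "rx": 0, "ry": 0, "rz": 0.09, "claw": 0.5},
    {"x": 0.01, "y": 0.07, "z": 0.165, "rx": 0, "ry": 0, "rz": 0.15, "claw": 0.5},
    {"x": 0.015, "y": 0.12, "z": 0.165, "rx": 0, "ry": 0, "rz": 0.21, "claw": 0.5},
    {"x": 0.02, "y": 0.17, "z": 0.165, "rx": 0, "ry": 0, "rz": 0.27, "claw": 0.5},
    {"x": 0.025, "y": 0.23, "z": 0.165, "rx": 0, "ry": 0, "rz": 0.33, "claw": 0.5},
    {"x": 0.03, "y": 0.29, "z": 0.165, "rx": 0, "ry": 0, "rz": 0.39, "claw": 0.5}
  ]
}}

```text
t: 30.1
tool_pos: [0.5989, -0.0652, 0.1811]
tool_rot: [0.904, 0.427, -0.0, -0.0]
force: [0.5, -0.0, -1.4]
grip_width: 0.0497
grasp_force: 15.0
```

Emit:
{"fn": "send_rows", "kwargs": {
  "targets": [
    {"x": 0.005, "y": 0.06, "z": 0, "rx": 0, "ry": 0, "rz": 0.06, "claw": 0.5},
    {"x": 0.01, "y": 0.12, "z": 0, "rx": 0, "ry": 0, "rz": 0.12, "claw": 0.5},
    {"x": 0.015, "y": 0.165, "z": 0, "rx": 0, "ry": 0, "rz": 0.18, "claw": 0.5},
    {"x": 0.015, "y": 0.181, "z": 0, "rx": 0, "ry": 0, "rz": 0.218, "claw": 0.5},
    {"x": 0.015, "y": 0.181, "z": 0, "rx": 0, "ry": 0, "rz": 0.218, "claw": 0.5},
    {"x": 0.015, "y": 0.181, "z": -0.04, "rx": 0, "ry": 0, "rz": 0.218, "claw": 0.5},
    {"x": 0.015, "y": 0.181, "z": -0.09, "rx": 0, "ry": 0, "rz": 0.218, "claw": 0.5},
    {"x": 0.015, "y": 0.181, "z": -0.13, "rx": 0, "ry": 0, "rz": 0.218, "claw": 0.5},
    {"x": 0.015, "y": 0.181, "z": -0.15, "rx": 0, "ry": 0, "rz": 0.218, "claw": 0.5},
    {"x": 0.015, "y": 0.181, "z": -0.16, "rx": 0, "ry": 0, "rz": 0.218, "claw": 0.5}
  ]
}}

```text
t: 31.1
tool_pos: [0.6099, 0.0676, 0.0599]
tool_rot: [0.786, 0.618, -0.001, -0.0]
force: [-1.0, -0.4, -0.2]
grip_width: 0.05
grasp_force: 15.0
```

Emit:
{"fn": "send_rows", "kwargs": {
  "targets": [
    {"x": 0, "y": 0, "z": -0.003, "rx": 0, "ry": 0, "rz": 0, "claw": 0.5},
    {"x": 0, "y": 0, "z": -0.005, "rx": 0, "ry": 0, "rz": 0, "claw": 0.5},
    {"x": 0, "y": 0, "z": -0.0055, "rx": 0, "ry": 0, "rz": 0, "claw": 0.5},
    {"x": 0, "y": 0, "z": -0.0055, "rx": 0, "ry": 0, "rz": 0, "claw": -0.2},
    {"x": 0, "y": 0, "z": -0.0055, "rx": 0, "ry": 0, "rz": 0, "claw": -0.6},
    {"x": 0, "y": 0, "z": -0.0055, "rx": 0, "ry": 0, "rz": 0, "claw": -0.6},
    {"x": 0, "y": 0, "z": 0.01, "rx": 0, "ry": 0, "rz": 0, "claw": -0.6},
    {"x": 0, "y": 0, "z": 0.05, "rx": 0, "ry": 0, "rz": 0, "claw": -0.6},
    {"x": 0, "y": 0, "z": 0.1, "rx": 0, "ry": 0, "rz": 0, "claw": -0.6},
    {"x": 0, "y": 0, "z": 0.15, "rx": 0, "ry": 0, "rz": 0, "claw": -1}
  ]
}}

```text
t: 32.1
tool_pos: [0.6104, 0.0694, 0.1761]
tool_rot: [0.785, 0.619, 0.0, -0.0]
force: [0.3, -0.4, 0.4]
grip_width: 0.0724
grasp_force: 0.0
```

Emit:
{"fn": "send_rows", "kwargs": {
  "targets": [
    {"x": -0.01, "y": -0.03, "z": 0.01, "rx": 0, "ry": 0, "rz": -0.06, "claw": -1},
    {"x": -0.025, "y": -0.08, "z": 0.01, "rx": 0, "ry": 0, "rz": -0.125, "claw": -1},
    {"x": -0.045, "y": -0.135, "z": 0.01, "rx": 0, "ry": 0, "rz": -0.19, "claw": -1},
    {"x": -0.065, "y": -0.19, "z": 0.01, "rx": 0, "ry": 0, "rz": -0.255, "claw": -1},
    {"x": -0.085, "y": -0.25, "z": 0.01, "rx": 0, "ry": 0, "rz": -0.32, "claw": -1},
    {"x": -0.105, "y": -0.31, "z": 0.01, "rx": 0, "ry": 0, "rz": -0.385, "claw": -1},
    {"x": -0.125, "y": -0.37, "z": 0.01, "rx": 0, "ry": 0, "rz": -0.45, "claw": -1},
    {"x": -0.145, "y": -0.425, "z": 0.01, "rx": 0, "ry": 0, "rz": -0.515, "claw": -1},
    {"x": -0.16, "y": -0.47, "z": 0.01, "rx": 0, "ry": 0, "rz": -0.575, "claw": -1},
    {"x": -0.165, "y": -0.479, "z": 0, "rx": 0, "ry": 0, "rz": -0.608, "claw": -1}
  ]
}}

```text
t: 33.1
tool_pos: [0.4853, -0.2958, 0.1758]
tool_rot: [1.0, 0.025, 0.001, 0.002]
force: [-0.0, -0.9, 0.3]
grip_width: 0.0867
grasp_force: 0.0
```

Emit:
{"fn": "send_rows", "kwargs": {
  "targets": [
    {"x": 0, "y": 0, "z": 0, "rx": 0, "ry": 0, "rz": 0, "claw": -1},
    {"x": 0, "y": 0, "z": -0.03, "rx": 0, "ry": 0, "rz": 0, "claw": -1},
    {"x": 0, "y": 0, "z": -0.08, "rx": 0, "ry": 0, "rz": 0, "claw": -1},
    {"x": 0, "y": 0, "z": -0.125, "rx": 0, "ry": 0, "rz": 0, "claw": -1},
    {"x": 0, "y": 0, "z": -0.146, "rx": 0, "ry": 0, "rz": 0, "claw": -1},
    {"x": 0, "y": 0, "z": -0.148, "rx": 0, "ry": 0, "rz": 0, "claw": -1},
    {"x": 0, "y": 0, "z": -0.148, "rx": 0, "ry": 0, "rz": 0, "claw": 0.5},
    {"x": 0, "y": 0, "z": -0.148, "rx": 0, "ry": 0, "rz": 0, "claw": 0.5},
    {"x": 0, "y": 0, "z": -0.148, "rx": 0, "ry": 0, "rz": 0, "claw": 0.5},
    {"x": 0, "y": 0, "z": -0.148, "rx": 0, "ry": 0, "rz": 0, "claw": 0.5}
  ],
  "newtons": 20
}}

```text
t: 34.1
tool_pos: [0.4874, -0.2903, 0.0641]
tool_rot: [1.0, 0.031, 0.001, 0.001]
force: [0.4, -0.3, -0.4]
grip_width: 0.0628
grasp_force: 0.0
```

Emit:
{"fn": "send_rows", "kwargs": {
  "targets": [
    {"x": 0, "y": 0, "z": 0, "rx": 0, "ry": 0, "rz": 0, "claw": 0.5},
    {"x": 0, "y": 0, "z": 0, "rx": 0, "ry": 0, "rz": 0, "claw": 0.5},
    {"x": 0, "y": 0, "z": 0, "rx": 0, "ry": 0, "rz": 0, "claw": 0.5},
    {"x": 0, "y": 0, "z": 0, "rx": 0, "ry": 0, "rz": 0, "claw": 0.5}
  ]
}}

```text
t: 34.5
tool_pos: [0.4869, -0.2901, 0.0635]
tool_rot: [1.0, 0.031, 0.0, 0.0]
force: [-0.7, -0.5, 3.9]
grip_width: 0.0496
grasp_force: 20.0
```

Emit:
{"fn": "send_rows", "kwargs": {
  "targets": [
    {"x": 0, "y": 0, "z": 0.03, "rx": 0, "ry": 0, "rz": 0, "claw": 0.5},
    {"x": 0, "y": 0, "z": 0.08, "rx": 0, "ry": 0, "rz": 0, "claw": 0.5},
    {"x": 0, "y": 0, "z": 0.13, "rx": 0, "ry": 0, "rz": 0, "claw": 0.5},
    {"x": 0, "y": 0, "z": 0.165, "rx": 0, "ry": 0, "rz": 0.03, "claw": 0.5},
    {"x": 0.01, "y": 0.02, "z": 0.165, "rx": 0, "ry": 0, "rz": 0.09, "claw": 0.5},
    {"x": 0.025, "y": 0.05, "z": 0.165, "rx": 0, "ry": 0, "rz": 0.15, "claw": 0.5},
    {"x": 0.04, "y": 0.09, "z": 0.165, "rx": 0, "ry": 0, "rz": 0.21, "claw": 0.5},
    {"x": 0.055, "y": 0.13, "z": 0.165, "rx": 0, "ry": 0, "rz": 0.27, "claw": 0.5},
    {"x": 0.07, "y": 0.17, "z": 0.165, "rx": 0, "ry": 0, "rz": 0.33, "claw": 0.5},
    {"x": 0.085, "y": 0.21, "z": 0.165, "rx": 0, "ry": 0, "rz": 0.39, "claw": 0.5}
  ]
}}

```text
t: 35.5
tool_pos: [0.5501, -0.1314, 0.1859]
tool_rot: [0.904, 0.428, -0.001, -0.0]
force: [-0.5, 0.5, -2.7]
grip_width: 0.0496
grasp_force: 20.0
```

Emit:
{"fn": "send_rows", "kwargs": {
  "targets": [
    {"x": 0.015, "y": 0.035, "z": 0, "rx": 0, "ry": 0, "rz": 0.06, "claw": 0.5},
    {"x": 0.03, "y": 0.065, "z": 0, "rx": 0, "ry": 0, "rz": 0.12, "claw": 0.5},
    {"x": 0.04, "y": 0.083, "z": 0, "rx": 0, "ry": 0, "rz": 0.18, "claw": 0.5},
    {"x": 0.0405, "y": 0.0835, "z": 0, "rx": 0, "ry": 0, "rz": 0.2315, "claw": 0.5},
    {"x": 0.0405, "y": 0.0835, "z": 0, "rx": 0, "ry": 0, "rz": 0.2315, "claw": 0.5},
    {"x": 0.0405, "y": 0.0835, "z": -0.04, "rx": 0, "ry": 0, "rz": 0.2315, "claw": 0.5},
    {"x": 0.0405, "y": 0.0835, "z": -0.09, "rx": 0, "ry": 0, "rz": 0.2315, "claw": 0.5},
    {"x": 0.0405, "y": 0.0835, "z": -0.13, "rx": 0, "ry": 0, "rz": 0.2315, "claw": 0.5},
    {"x": 0.0405, "y": 0.0835, "z": -0.15, "rx": 0, "ry": 0, "rz": 0.2315, "claw": 0.5},
    {"x": 0.0405, "y": 0.0835, "z": -0.158, "rx": 0, "ry": 0, "rz": 0.2315, "claw": 0.5}
  ]
}}

```text
t: 36.5
tool_pos: [0.5797, -0.0705, 0.0665]
tool_rot: [0.777, 0.629, -0.001, -0.001]
force: [0.4, 0.5, -3.1]
grip_width: 0.0497
grasp_force: 20.0
```

Emit:
{"fn": "send_rows", "kwargs": {
  "targets": [
    {"x": 0, "y": 0, "z": -0.003, "rx": 0, "ry": 0, "rz": 0, "claw": 0.5},
    {"x": 0, "y": 0, "z": -0.0055, "rx": 0, "ry": 0, "rz": 0, "claw": 0.5},
    {"x": 0, "y": 0, "z": -0.007, "rx": 0, "ry": 0, "rz": 0, "claw": 0.5},
    {"x": 0, "y": 0, "z": -0.007, "rx": 0, "ry": 0, "rz": 0, "claw": 0.5},
    {"x": 0, "y": 0, "z": -0.007, "rx": 0, "ry": 0, "rz": 0, "claw": -0.2},
    {"x": 0, "y": 0, "z": -0.007, "rx": 0, "ry": 0, "rz": 0, "claw": -0.7},
    {"x": 0, "y": 0, "z": -0.007, "rx": 0, "ry": 0, "rz": 0, "claw": -0.7},
    {"x": 0, "y": 0, "z": 0.01, "rx": 0, "ry": 0, "rz": 0, "claw": -0.7},
    {"x": 0, "y": 0, "z": 0.05, "rx": 0, "ry": 0, "rz": 0, "claw": -0.7},
    {"x": 0, "y": 0, "z": 0.1, "rx": 0, "ry": 0, "rz": 0, "claw": -0.7}
  ]
}}

```text
t: 37.5
tool_pos: [0.5801, -0.0698, 0.1439]
tool_rot: [0.776, 0.63, -0.001, -0.001]
force: [0.4, -0.5, 0.2]
grip_width: 0.0735
grasp_force: 0.0
```

Emit:
{"fn": "send_rows", "kwargs": {
  "targets": [
    {"x": 0, "y": 0, "z": 0.05, "rx": 0, "ry": 0, "rz": -0.03, "claw": -1},
    {"x": -0.03, "y": -0.04, "z": 0.054, "rx": 0, "ry": 0, "rz": -0.095, "claw": -1},
    {"x": -0.06, "y": -0.075, "z": 0.054, "rx": 0, "ry": 0, "rz": -0.16, "claw": -1},
    {"x": -0.09, "y": -0.11, "z": 0.054, "rx": 0, "ry": 0, "rz": -0.225, "claw": -1},
    {"x": -0.12, "y": -0.15, "z": 0.054, "rx": 0, "ry": 0, "rz": -0.29, "claw": -1},
    {"x": -0.15, "y": -0.19, "z": 0.054, "rx": 0, "ry": 0, "rz": -0.355, "claw": -1},
    {"x": -0.18, "y": -0.225, "z": 0.054, "rx": 0, "ry": 0, "rz": -0.42, "claw": -1},
    {"x": -0.21, "y": -0.26, "z": 0.054, "rx": 0, "ry": 0, "rz": -0.49, "claw": -1},
    {"x": -0.232, "y": -0.292, "z": 0.054, "rx": 0, "ry": 0, "rz": -0.56, "claw": -1},
    {"x": -0.24, "y": -0.3, "z": 0.054, "rx": 0, "ry": 0, "rz": -0.622, "claw": -1}
  ]
}}

```text
t: 38.5
tool_pos: [0.3989, -0.2979, 0.1849]
tool_rot: [1.0, 0.025, 0.0, 0.001]
force: [0.6, 0.0, -0.0]
grip_width: 0.0867
grasp_force: 0.0
```

Emit:
{"fn": "send_rows", "kwargs": {
  "targets": [
    {"x": 0, "y": 0, "z": 0, "rx": 0, "ry": 0, "rz": 0, "claw": -1},
    {"x": 0, "y": 0, "z": 0, "rx": 0, "ry": 0, "rz": 0, "claw": -1},
    {"x": 0, "y": 0, "z": -0.04, "rx": 0, "ry": 0, "rz": 0, "claw": -1},
    {"x": 0, "y": 0, "z": -0.09, "rx": 0, "ry": 0, "rz": 0, "claw": -1},
    {"x": 0, "y": 0, "z": -0.13, "rx": 0, "ry": 0, "rz": 0, "claw": -1},
    {"x": 0, "y": 0, "z": -0.15, "rx": 0, "ry": 0, "rz": 0, "claw": -1},
    {"x": 0, "y": 0, "z": -0.153, "rx": 0, "ry": 0, "rz": 0, "claw": -1},
    {"x": 0, "y": 0, "z": -0.153, "rx": 0, "ry": 0, "rz": 0, "claw": 0.5},
    {"x": 0, "y": 0, "z": -0.153, "rx": 0, "ry": 0, "rz": 0, "claw": 0.5},
    {"x": 0, "y": 0, "z": -0.153, "rx": 0, "ry": 0, "rz": 0, "claw": 0.5}
  ]
}}

```text
t: 39.5
tool_pos: [0.4018, -0.2951, 0.0702]
tool_rot: [1.0, 0.031, 0.001, 0.001]
force: [-0.2, -0.9, -0.7]
grip_width: 0.0708
grasp_force: 0.0
```

Emit:
{"fn": "send_rows", "kwargs": {
  "targets": [
    {"x": 0, "y": 0, "z": 0, "rx": 0, "ry": 0, "rz": 0, "claw": 0.5},
    {"x": 0, "y": 0, "z": 0, "rx": 0, "ry": 0, "rz": 0, "claw": 0.5},
    {"x": 0, "y": 0, "z": 0, "rx": 0, "ry": 0, "rz": 0, "claw": 0.5}
  ]
}}

```text
t: 39.8
tool_pos: [0.4014, -0.2954, 0.0699]
tool_rot: [1.0, 0.03, 0.001, 0.001]
force: [-0.9, -0.5, 5.4]
grip_width: 0.0595
grasp_force: 20.0
```

Emit:
{"fn": "send_rows", "kwargs": {
  "targets": [
    {"x": 0, "y": 0, "z": 0.03, "rx": 0, "ry": 0, "rz": 0, "claw": 0.5},
    {"x": 0, "y": 0, "z": 0.08, "rx": 0, "ry": 0, "rz": 0, "claw": 0.5},
    {"x": 0, "y": 0, "z": 0.13, "rx": 0, "ry": 0, "rz": 0, "claw": 0.5},
    {"x": 0, "y": 0, "z": 0.173, "rx": 0, "ry": 0, "rz": 0, "claw": 0.5},
    {"x": 0.015, "y": 0.03, "z": 0.173, "rx": 0, "ry": 0, "rz": -0.01, "claw": 0.5},
    {"x": 0.04, "y": 0.08, "z": 0.173, "rx": 0, "ry": 0, "rz": -0.03, "claw": 0.5},
    {"x": 0.065, "y": 0.13, "z": 0.173, "rx": 0, "ry": 0, "rz": -0.05, "claw": 0.5},
    {"x": 0.09, "y": 0.18, "z": 0.173, "rx": 0, "ry": 0, "rz": -0.07, "claw": 0.5},
    {"x": 0.115, "y": 0.235, "z": 0.173, "rx": 0, "ry": 0, "rz": -0.09, "claw": 0.5},
    {"x": 0.14, "y": 0.29, "z": 0.173, "rx": 0, "ry": 0, "rz": -0.11, "claw": 0.5}
  ]
}}

```text
t: 40.8
tool_pos: [0.5058, -0.0759, 0.1984]
tool_rot: [0.996, -0.086, -0.001, 0.0]
force: [0.8, -0.0, -1.6]
grip_width: 0.0594
grasp_force: 20.0
```

Emit:
{"fn": "send_rows", "kwargs": {
  "targets": [
    {"x": 0.025, "y": 0.05, "z": 0, "rx": 0, "ry": 0, "rz": -0.017, "claw": 0.5},
    {"x": 0.045, "y": 0.095, "z": 0, "rx": 0, "ry": 0, "rz": -0.017, "claw": 0.5},
    {"x": 0.054, "y": 0.1145, "z": 0, "rx": 0, "ry": 0, "rz": -0.017, "claw": 0.5},
    {"x": 0.054, "y": 0.1145, "z": 0, "rx": 0, "ry": 0, "rz": -0.017, "claw": 0.5},
    {"x": 0.054, "y": 0.1145, "z": 0, "rx": 0, "ry": 0, "rz": -0.017, "claw": 0.5},
    {"x": 0.054, "y": 0.1145, "z": -0.04, "rx": 0, "ry": 0, "rz": -0.017, "claw": 0.5},
    {"x": 0.054, "y": 0.1145, "z": -0.09, "rx": 0, "ry": 0, "rz": -0.017, "claw": 0.5},
    {"x": 0.054, "y": 0.1145, "z": -0.135, "rx": 0, "ry": 0, "rz": -0.017, "claw": 0.5},
    {"x": 0.054, "y": 0.1145, "z": -0.158, "rx": 0, "ry": 0, "rz": -0.017, "claw": 0.5},
    {"x": 0.054, "y": 0.1145, "z": -0.165, "rx": 0, "ry": 0, "rz": -0.017, "claw": 0.5}
  ]
}}

```text
t: 41.8
tool_pos: [0.5442, 0.006, 0.0727]
tool_rot: [0.995, -0.104, -0.003, 0.001]
force: [0.3, -0.0, -0.6]
grip_width: 0.0594
grasp_force: 20.0
```

Emit:
{"fn": "send_rows", "kwargs": {
  "targets": [
    {"x": 0, "y": 0, "z": -0.003, "rx": 0, "ry": 0, "rz": 0, "claw": 0.5},
    {"x": 0, "y": 0, "z": -0.0065, "rx": 0, "ry": 0, "rz": 0, "claw": 0.5},
    {"x": 0, "y": 0, "z": -0.008, "rx": 0, "ry": 0, "rz": 0, "claw": 0.5},
    {"x": 0, "y": 0, "z": -0.008, "rx": 0, "ry": 0, "rz": 0, "claw": 0.5},
    {"x": 0, "y": 0, "z": -0.008, "rx": 0, "ry": 0, "rz": 0, "claw": -0.4},
    {"x": 0, "y": 0, "z": -0.008, "rx": 0, "ry": 0, "rz": 0, "claw": -0.8},
    {"x": 0, "y": 0, "z": -0.008, "rx": 0, "ry": 0, "rz": 0, "claw": -0.9},
    {"x": 0, "y": 0, "z": 0.01, "rx": 0, "ry": 0, "rz": 0, "claw": -0.9},
    {"x": 0, "y": 0, "z": 0.05, "rx": 0, "ry": 0, "rz": 0, "claw": -0.9},
    {"x": 0, "y": 0, "z": 0.1, "rx": 0, "ry": 0, "rz": 0, "claw": -0.9}
  ]
}}

```text
t: 42.8
tool_pos: [0.5455, 0.0086, 0.1507]
tool_rot: [0.995, -0.102, -0.001, 0.0]
force: [0.9, 0.4, -0.5]
grip_width: 0.0819
grasp_force: 0.0
```

Emit:
{"fn": "send_rows", "kwargs": {
  "targets": [
    {"x": 0, "y": 0, "z": 0.05, "rx": 0, "ry": 0, "rz": 0, "claw": -1},
    {"x": -0.02, "y": -0.05, "z": 0.08, "rx": 0, "ry": 0, "rz": 0, "claw": -1},
    {"x": -0.04, "y": -0.1, "z": 0.08, "rx": 0, "ry": 0, "rz": 0, "claw": -1},
    {"x": -0.06, "y": -0.15, "z": 0.08, "rx": 0, "ry": 0, "rz": 0, "claw": -1},
    {"x": -0.08, "y": -0.2, "z": 0.08, "rx": 0, "ry": 0, "rz": 0, "claw": -1},
    {"x": -0.1, "y": -0.25, "z": 0.08, "rx": 0, "ry": 0, "rz": 0, "claw": -1},
    {"x": -0.12, "y": -0.3, "z": 0.08, "rx": 0, "ry": 0, "rz": 0, "claw": -1},
    {"x": -0.14, "y": -0.35, "z": 0.08, "rx": 0, "ry": 0, "rz": 0, "claw": -1},
    {"x": -0.15, "y": -0.38, "z": 0.08, "rx": 0, "ry": 0, "rz": 0, "claw": -1},
    {"x": -0.15, "y": -0.38, "z": 0.08, "rx": 0, "ry": 0, "rz": 0, "claw": -1}
  ]
}}

```text
t: 43.8
tool_pos: [0.4322, -0.2805, 0.211]
tool_rot: [0.994, -0.106, 0.0, 0.001]
force: [-0.4, -0.4, -0.2]
grip_width: 0.0872
grasp_force: 0.0
```

```bash
sed -i 's/"crop.png"/"crop_end.png"/' meas.py; python3 meas.py | grep -v '^\[\['; python3 - <<'E'
from h import *
save("s4.png",camera("side")["img"]); print(observe()["tool_pos"])
E
```

```text
top counter z [ 0.3798 -0.001   0.0005]
reel none
canister circ [0.5469 0.0053 0.0301] mean [0.5468 0.0059] 871
bottle circ [ 0.5787 -0.0688  0.0151] mean [ 0.5785 -0.0691] 219
paperweight circ [0.5022 0.085  0.0313] mean [0.502  0.0851] 848
turntable circ [0.4234 0.3004 0.0455] mean [0.421  0.2902] 667
mounts [0.6087 0.0699] [0.0507 0.0527] 76.6 mean [0.6086 0.0699]
mat [ 0.4876 -0.2889] [0.283  0.1324] 3.5 mean [ 0.4967 -0.2836]
back 256
front 177
side counter z [0.3795 0.0094 0.0021]
reel none
canister circ [0.5491 0.0116 0.0346] mean [0.5494 0.0122] 678
bottle circ [ 0.5805 -0.0623  0.0198] mean [ 0.58   -0.0627] 161
paperweight circ [0.5039 0.0929 0.0344] mean [0.5043 0.0925] 736
turntable circ [0.4263 0.3052 0.0448] mean [0.4272 0.3224] 989
mounts [0.6106 0.0755] [0.0594 0.0543] 77.1 mean [0.6102 0.076 ]
mat [ 0.4894 -0.2896] [0.282 0.139] 3.6 mean [ 0.4887 -0.2877]
back 276
front 227
[ 0.43389743 -0.27653908  0.21006445]
```

View pics/s4.png

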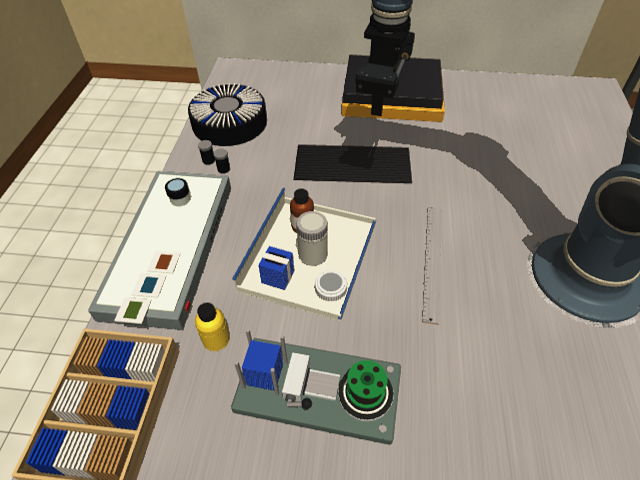

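The canister (312,237), bottle (301,212) and mounts (276,267) stand upright, within about 3 mm of where they started. The reel lies on the turntable (367,385) and the paperweight is unmoved. Handing in.

```bash
python3 -c "
from station import *
print(sign_off())"
```

```text
the job is handed in; nothing more can be done
None
```

I handed the job in at about 45 s: the reel lies flat on the turntable, within about 2 mm of its centre. The canister, bottle and mounts are back upright in the tray, measured within about 3.5 mm of where they stood, and nothing was knocked over and the paperweight did not move.

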